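# Weigh the sample canisters on the beam balance

### The job

Weigh this batch of sample canisters together. With the beam of the balance still locked, hang every canister on the load bar by pushing its snap hook onto the bar until the gate has flicked shut behind it; then draw the red lock knob right back to free the beam, and slide the brass poise along until the beam stays level by itself, its red tip centred on the green level mark. Leave the rest of the bench as it is.

Things in the scene. Friction and masses are not known exactly. Their poses are not given: they have to be found in the camera images.
- scale: fixed beam balance on a grey base plate (110 x 295 x 16 mm). Origin: on the bench under the beam's pivot, which is 150 mm up; y along the beam to the load side (yoke with the load bar), -y to the poise and the lock; x along the pivot; z up. The white column at the pivot is 36 mm wide in x and reaches z = 172 mm. The steel beam (8 mm wide, 16 mm high) runs 165 mm to -y, then a red tip
- load_bar (a point): middle of the load bar, a steel rod 8 mm in diameter, 236 mm long, 100 mm from the pivot, 150 mm above the bench; the point tilts with the beam, x along the rod, y away from the pivot: the open side is +y. Yoke arms hold its ends; their cross piece lies 46 mm inside (-y). Three black collars (14 mm across, 4 mm wide) at x = 0 and +-56 mm part it into four places, one hook each. Only bench below
- beam (a joint): tilt of the beam in rad: 0 level, positive with the load side down; stops at -0.1 and +0.1. Locked it stays within about 0.01 of 0. Free, it settles in about 2 s. Near level 10 mm of poise travel changes it by about 0.057: moving the poise outward lowers the value, load on the bar raises it
- beam_tip (a point): end of the beam's red tip, 185 mm from the pivot on the poise side, 150 mm above the bench when level. A white plate beside it (x = -18 mm, y = -159 mm in the balance's frame, up to z = 186 mm) bears a black line in a 10 mm high green band at the level height, and two stop pins
- poise (a joint): position of the brass poise (700 g, 40 x 38 mm, astride the beam) in m: 0 at its inner end, 45 mm from the pivot, to 0.085 at its outer end, away from the pivot (the balance's -y). About 2 N of friction; stays where it is left. The empty beam is level at 0; a canister of 110 g takes about 0.0157 more, all together at most 0.08
- poise_knob (a point): middle of the poise's black grip knob, an upright cylinder 18 mm in diameter, 30 mm high (15 mm up and down from here), about 51 mm above the beam's centre line; free all round, the brass block begins 8 mm below the knob's lower end
- lock (a joint): beam lock in m: 0 locked (a fork holds the beam's red tip), 0.025 fully drawn back and free; slides along the balance's -y, away from the pivot, about 2 N of friction, stays where it is left. The fork lets go after about 15 mm
- lock_knob (a point): middle of the lock's red grip knob, an upright cylinder 18 mm in diameter, 32 mm high, on the pillar at the poise end of the balance; 186 mm above the bench, free all round. A tall drying rack stands farther left: keep the arm off it (its box begins at world y = 0.35, x from 0.37 to 0.87 m, 0.7 m high)
- canister_1: steel sample canister with a blue lid, 48 mm in diameter, heavy at the foot, 88 to 132 g, with a snap hook and a grip tab on top, 156 mm high in all. Origin: centre of its underside, z up through the hook. The hook's mouth looks to the canister's -y; at the start it stands upright, its y within 0.85 rad of the balance's y. May be absent
- tab_1 (a point): middle of the flat grip tab over the hook of canister_1, 132 mm above its underside, on its axis; the tab is 9 mm thick along the canister's x, 22 mm wide along y, from 108 to 156 mm above the underside, its top end in the lid's colour. The other canisters have the same tab
- bow_1 (a point): where the load bar's middle lies when canister_1 hangs: inside the top of its hook, 99 mm above its underside, on its axis. The hook is an 8 mm steel bow in the canister's y-z plane: spine at y = +17 mm, top at y = 0 (inner side 103 mm up), nose at y = -16 mm down to 84 mm; mouth below the nose, 64 to 84 mm up
- gate_1 (a joint): sprung gate across the mouth of the hook of canister_1, rad: 0 shut, to 1.5 pushed inward (under 3 N); hinged at the mouth's lower end, y = -15, z = 64 mm. The bar passes the mouth with its centre 69 to 79 mm above the underside; brought to y = 0 it still holds the gate open; lowering the canister about 23 mm, onto the bar, lets the gate flick shut
- canister_2: like canister_1 in all (hook, gate and grip tab too), with a green lid
- bow_2 (a point): the same of canister_2 as bow_1 of canister_1
- gate_2 (a joint): the same of canister_2 as gate_1 of canister_1
- canister_3: like canister_1 in all (hook, gate and grip tab too), with a yellow lid
- bow_3 (a point): the same of canister_3 as bow_1 of canister_1
- gate_3 (a joint): the same of canister_3 as gate_1 of canister_1
- canister_4: like canister_1 in all (hook, gate and grip tab too), with a white lid
- bow_4 (a point): the same of canister_4 as bow_1 of canister_1
- gate_4 (a joint): the same of canister_4 as gate_1 of canister_1
- timer: white lab timer, 64 x 64 x 19 mm, lying on the bench; not part of the job, leave it. Origin: centre of its underside
- bottle_amber: amber bottle, 56 mm in diameter, 124 mm high, behind the balance; leave it. Origin: centre of its underside
- cryo_box: blue sample box, 77 x 77 x 48 mm, behind the balance; leave it. Origin: centre of its underside

How it is judged:
By the outcome, as a careful person would: the job done as asked, in the order asked, and still so for the second after the job is handed in, with the robot touching nothing.
Of canister_1, canister_2, canister_3, canister_4 only 3 to 4 are there at a start; the rules pass over those that are not, and their reading is None.
At some moment in a run one of canister_1, canister_2, canister_3, canister_4 may be knocked a few centimetres aside while the robot is not near it.
Once in a run the grip may slacken for a moment while it holds something.
It also fails if it takes over 210 s, if anything falls off the work surface, if the arm or the gripper's body presses on something with over 40 N, if the wrist force passes 120 N, or if a joint passes its speed limit or range.

### The arm

A 7-joint arm with a two-finger parallel gripper is mounted at the origin on a cart in front of the work surface, level with it; the furniture and walls round the work are solid. World frame = base frame: x ahead of the robot, y to its left, z up, the work surface at z = 0. Lengths are in mm, angles in rad, forces in N, time in s.
With the tool pointing down it reaches from about 400 to 850 mm from the base axis. Payload 4.5 kg.
Tool frame: the origin (TCP) lies midway between the tips of the shut fingers; the grasp point (between the pads) lies 19 mm behind it; z points along the fingers, y is the direction in which the jaws open and shut (so a half turn about z gives the same grasp; the last joint's range is limited). The gripper opens to 88 mm and grips with 3 to 60 N. Pads are 18 mm wide; open, the fingers measure 123 mm over their backs; the gripper's body (75 mm by 187 mm) begins 45 mm behind the grasp point.
Start: joints at [1.372, 0.689, -0.195, 1.565, 0.157, 0.902, -0.215], TCP at [144.217, -608.157, 238.743] pointing down, gripper open.
Joint ranges: [-3.01, 3.01], [-0.46, 2.08], [-1.47, 1.51], [0.13, 2.56], [-1, 4.14], [0.04, 2.09], [-2.66, 2.66]. Speed limits (rad/s): [2.57, 2.57, 3.14, 3.14, 3.14, 3.14, 3.14].

### API

Orientations are given as a unit quaternion [x, y, z, w].
In Python, from rig import manip, vision gives the robot as it stands.
- The arm moves only by the tool arm_command, never from a script. Its argument "moves" is a list of rows, each an object of numbers: "dx", "dy", "dz": the shift along the tool's x, y, z in m; "twist": the turn about the tool's z in rad; "jaw": the closure in counts, from 0 (fully open) to 255 (shut). In form: [{"dx": .., "dy": .., "dz": .., "twist": .., "jaw": ..}, ...]. A call has 1 to 8 rows; each row is the pose to reach, as a shift and turn from the pose measured when the call began, along the tool's axes at that moment; what a row does not reach only later rows make up. A row lasts 1/8 s, in which the tool goes at most 62.5 mm and 10.7 degrees, less where a joint would pass 70% of its speed; a pose out of reach is approached as far as the arm can. A call with a gripper value outside its range is refused whole. The fingers move at their own pace and stop on an object; "grip_force" is the grip in N (left out, the last holds). Time passes only in rows, so rows that repeat a pose let the fingers close. It gives the time, the measured TCP pose, the force and the opening at its end, in the units of the state.
- manip.read_state(): the state, without advancing time (a new reading comes with each control period).
- vision.capture(name): name is "scene" or "side" or "wrist"; returns a dict with "img" (420x560x3 uint8, red, green, blue), "depth" (420x560 float32, mm along the optical axis (not along the pixel's ray), 0 where there is no reading), "camera_matrix" (3x3 intrinsics, pixels), "cam_to_world" (4x4, takes a point from camera to world coordinates); the wrist camera has in their place "mount" (4x4, takes a point from camera to tool coordinates, whose origin is the TCP and whose axes are the flange's). Camera axes: x right, y up, looking along -z (the intrinsics and any distortion apply to the point x, -y, -z); pixel columns grow to the right and rows downward; lengths in mm; the calibration is good to about 2 mm. The wrist camera is an equidistant fisheye: a pixel r from the principal point sees the ray r / f radians off the axis. A picture is of the moment at which its call begins: read the wrist's pose just before it.
- manip.job_done(): hands the job in, once; it reports no verdict.
The state is a dict: "time_s": time; "joint_pos": joint angles; "joint_vel": joint speeds; "joint_torque": joint torques, N m; "tcp_pos": TCP position; "ee_rot": TCP orientation; "force": force on the tool from outside, world axes, zero at the start; "ft_torque": the same for the moment, N m; "finger_gap": finger opening in mm.
Only numpy, scipy, OpenCV 4.12 (cv2) and the standard library are available. Lean on these libraries where they do the work, as an engineer would, in place of code of your own. Each camera call takes 0.05 s, during which the arm holds its last target.

## Working session

There is one attempt and no reset: what is moved stays moved. The work goes in short steps, Python scripts to look and compute and a tool call to move; the robot and the scene stay as the last step left them, time stands still between calls to the robot, and variables do not carry over. Pictures are saved under pics/ and viewed, and the job is handed in when it is done.

Besides the shell and the picture viewer there is one more tool, called in YAML: its name, and indented under it one key for each argument. arm_command: Moves the arm, as the interface text tells. Its arguments: {"type":"object","properties":{"moves":{"type":"array"},"grip_force":{"type":"number"}},"required":["moves"]}

```bash
ls; mkdir -p pics; python3 - <<'E'
from rig import manip, vision
import cv2,numpy as np
s=manip.read_state()
for k,v in s.items(): print(k,np.round(v,3))
for n in ["scene","side","wrist"]:
    c=vision.capture(n)
    cv2.imwrite(f"pics/{n}0.png",c["img"][:,:,::-1])
    print(n,c["camera_matrix"],{k:np.round(v,3) for k,v in c.items() if k in("cam_to_world","mount","distortion")}, c.keys())
    np.savez(f"{n}0.npz",**{k:v for k,v in c.items() if isinstance(v,np.ndarray)})
E
```

```text
pics
time_s 0.0
joint_pos [ 1.372  0.69  -0.195  1.566  0.157  0.903 -0.215]
joint_vel [-0.001  0.    -0.001  0.002 -0.001 -0.001  0.   ]
joint_torque [-0.0000e+00 -5.2757e+01 -1.2670e+00 -1.5344e+01 -5.3000e-02  6.0000e-03
  0.0000e+00]
tcp_pos [ 144.004 -607.542  237.919]
ee_rot [ 0.993  0.116 -0.    -0.001]
force [-0.568 -0.083 -0.006]
ft_torque [-0.004  0.004  0.034]
finger_gap 87.911
scene [[383.83874732   0.         277.35620953]
 [  0.         383.83874732 220.53073868]
 [  0.           0.           1.        ]] {'cam_to_world': array([[ 5.49000e-01,  3.52000e-01, -7.58000e-01, -2.98190e+01],
       [-8.36000e-01,  2.46000e-01, -4.91000e-01, -4.61136e+02],
       [ 1.40000e-02,  9.03000e-01,  4.29000e-01,  4.87244e+02],
       [ 0.00000e+00,  0.00000e+00,  0.00000e+00,  1.00000e+00]])} dict_keys(['img', 'depth', 'camera_matrix', 'cam_to_world'])
side [[539.53418291   0.         281.70943467]
 [  0.         539.53418291 208.93290431]
 [  0.           0.           1.        ]] {'cam_to_world': array([[ 9.850000e-01,  9.600000e-02, -1.430000e-01,  4.487350e+02],
       [-1.720000e-01,  5.960000e-01, -7.840000e-01, -1.039238e+03],
       [ 1.000000e-02,  7.970000e-01,  6.040000e-01,  9.057480e+02],
       [ 0.000000e+00,  0.000000e+00,  0.000000e+00,  1.000000e+00]])} dict_keys(['img', 'depth', 'camera_matrix', 'cam_to_world'])
wrist [[325.1922621    0.         283.59805571]
 [  0.         325.1922621  207.64466369]
 [  0.           0.           1.        ]] {'mount': array([[   0.   ,    0.962,    0.274,   70.959],
       [   1.   ,   -0.   ,   -0.   ,   -1.024],
       [  -0.   ,    0.274,   -0.962, -145.132],
       [   0.   ,    0.   ,    0.   ,    1.   ]])} dict_keys(['img', 'depth', 'camera_matrix', 'mount'])
```

View pics/scene0.png

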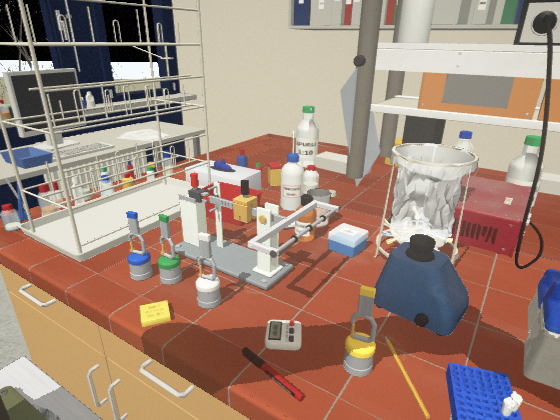

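View pics/side0.png

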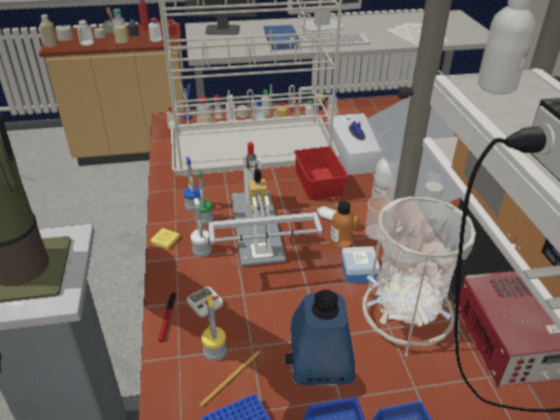

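View pics/wrist0.png

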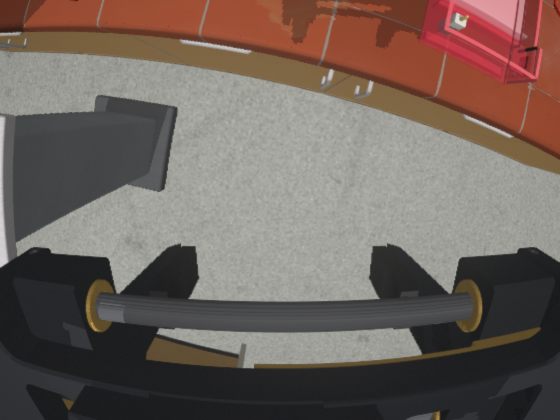

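All four canisters are there: blue, green and white on the near left, yellow on the right by the timer. The poise side of the balance points to world +y. Next I'll measure them using depth and colour.

```bash
cat > h.py <<'E'
import numpy as np,cv2
from rig import manip,vision
from scipy.spatial.transform import Rotation as R
def cloud(c,T=None):
    K=c["camera_matrix"];d=c["depth"].astype(float);T=c["cam_to_world"] if T is None else T
    v,u=np.mgrid[:d.shape[0],:d.shape[1]]
    P=np.stack([(u-K[0,2])/K[0,0]*d,-(v-K[1,2])/K[1,1]*d,-d],-1)
    W=P@T[:3,:3].T+T[:3,3]; W[d<=0]=np.nan
    return W
def toolT(s=None):
    s=s or manip.read_state()
    T=np.eye(4);T[:3,:3]=R.from_quat(s["ee_rot"]).as_matrix();T[:3,3]=s["tcp_pos"];return T
def hsv(c): return cv2.cvtColor(np.ascontiguousarray(c["img"]),cv2.COLOR_RGB2HSV)
E
python3 - <<'E'
from h import *
for n in ["scene","side"]:
    c=np.load(f"{n}0.npz");W=cloud(c);H=hsv(c).astype(int);h,s,v=H[...,0],H[...,1],H[...,2]
    print(n,"bench z",np.nanmedian(W[(h<8)&(s>150)&(abs(W[...,2])<20)][:,2]) )
    x,y,z=W[...,0],W[...,1],W[...,2]
    box=(x>300)&(x<800)&(y>-500)&(y<330)&(z>30)&(z<260)
    masks=dict(blue=(h>105)&(h<125)&(s>150),green=(h>50)&(h<85)&(s>120),yellow=(h>22)&(h<34)&(s>150),red=((h<5)|(h>174))&(s>150)&(z>100))
    for k,m in masks.items():
        m=m&box
        nl,lab,st,ce=cv2.connectedComponentsWithStats(m.astype(np.uint8))
        for i in range(1,nl):
            if st[i,4]>=8:
                p=W[lab==i];print(k,st[i,4],np.round(ce[i]),"med",np.round(np.median(p,0)),"min",np.round(p.min(0)),"max",np.round(p.max(0)))
E
```

```text
scene bench z -0.18303093903821832
blue 59 [131. 214.] med [414. 189. 152.] min [409. 179. 145.] max [421. 199. 157.]
blue 169 [136. 259.] med [404. 181.  53.] min [393. 168.  42.] max [426. 210.  57.]
green 42 [162. 217.] med [439. 124. 153.] min [438. 115. 145.] max [445. 134. 157.]
green 125 [165. 261.] med [431. 120.  54.] min [419. 103.  45.] max [447. 143.  57.]
yellow 46 [355. 345.] med [ 425. -315.   55.] min [ 417. -328.   52.] max [ 435. -301.   57.]
yellow 28 [368. 344.] med [ 437. -332.   55.] min [ 429. -337.   53.] max [ 446. -323.   57.]
yellow 111 [363. 353.] med [ 419. -332.   48.] min [ 414. -342.   42.] max [ 441. -310.   55.]
red 91 [194. 179.] med [573. 162. 187.] min [569. 155. 172.] max [582. 173. 203.]
red 16 [206. 198.] med [575. 129. 150.] min [572. 122. 147.] max [580. 138. 153.]
side bench z 0.6031439673769796
blue 105 [191. 193.] med [420. 176.  53.] min [401. 165.  42.] max [440. 202.  59.]
green 70 [206. 207.] med [457. 109.  53.] min [442.  97.  42.] max [468. 133.  58.]
yellow 15 [205. 333.] med [ 429. -316.   55.] min [ 424. -320.   52.] max [ 433. -302.   58.]
yellow 21 [222. 335.] med [ 461. -322.   53.] min [ 454. -336.   47.] max [ 465. -307.   57.]
red 46 [250. 148.] med [583. 160. 190.] min [577. 154. 173.] max [588. 164. 204.]
```

```bash
python3 - <<'E'
from h import *
A=[];C=[]
for n in ["scene","side"]:
    c=np.load(f"{n}0.npz");W=cloud(c).reshape(-1,3);A.append(W);C.append(c["img"].reshape(-1,3))
P=np.vstack(A);S=np.r_[np.zeros(len(A[0])),np.ones(len(A[1]))]
for nm,c0 in dict(blue=(412,185),green=(445,118),yellow=(438,-320)).items():
    m=(np.hypot(P[:,0]-c0[0],P[:,1]-c0[1])<35)
    for s in (0,1,2):
        ms=m&((S==s)if s<2 else True)
        for lo,hi in((66,112),(114,160)):
            q=P[ms&(P[:,2]>lo)&(P[:,2]<hi)][:,:2]
            if len(q)<8: print(nm,s,lo,"few");continue
            mu=q.mean(0);u,d,vt=np.linalg.svd(q-mu);
            print(nm,s,lo,len(q),"c",np.round(mu),"dir",np.round(vt[0],2),"angdeg",np.round(np.degrees(np.arctan2(vt[0,1],vt[0,0]))%180),"rng",np.round(np.ptp((q-mu)@vt[0])),"sd2",np.round((d[1]/len(q)**.5),1))
m=(P[:,0]>440)&(P[:,0]<760)&(P[:,1]>-250)&(P[:,1]<220)&(P[:,2]>135)&(P[:,2]<230)
q=P[m];im=np.zeros((480,480,3),np.uint8)
col=np.vstack(C)[m]
for p,cc in zip(q,col): cv2.circle(im,(int((p[0]-440)*1.45),int((220-p[1])*1.0)),1,tuple(int(t) for t in cc[::-1]),-1)
im=cv2.resize(im,None,fx=1.2,fy=1.2);cv2.imwrite("pics/top.png",im)
E
```

```text
blue 0 66 151 c [416. 187.] dir [-0.23  0.97] angdeg 103.0 rng 43.0 sd2 2.0
blue 0 114 208 c [415. 188.] dir [ 0.38 -0.92] angdeg 113.0 rng 24.0 sd2 2.2
blue 1 66 70 c [422. 183.] dir [-0.26  0.97] angdeg 105.0 rng 43.0 sd2 2.2
blue 1 114 81 c [421. 186.] dir [ 0.35 -0.94] angdeg 111.0 rng 27.0 sd2 2.8
blue 2 66 221 c [418. 186.] dir [-0.27  0.96] angdeg 106.0 rng 46.0 sd2 3.2
blue 2 114 289 c [417. 188.] dir [ 0.48 -0.88] angdeg 119.0 rng 28.0 sd2 3.3
green 0 66 154 c [441. 121.] dir [ 0. -1.] angdeg 90.0 rng 41.0 sd2 2.1
green 0 114 195 c [441. 122.] dir [ 0.16 -0.99] angdeg 99.0 rng 25.0 sd2 2.3
green 1 66 52 c [447. 109.] dir [ 0.15 -0.99] angdeg 99.0 rng 34.0 sd2 2.1
green 1 114 70 c [448. 118.] dir [-0.09 -1.  ] angdeg 85.0 rng 28.0 sd2 2.7
green 2 66 206 c [443. 118.] dir [ 0.08 -1.  ] angdeg 95.0 rng 44.0 sd2 3.1
green 2 114 265 c [442. 121.] dir [ 0.29 -0.96] angdeg 107.0 rng 28.0 sd2 3.7
yellow 0 66 278 c [ 437. -321.] dir [ 0.16 -0.99] angdeg 99.0 rng 40.0 sd2 1.6
yellow 0 114 405 c [ 435. -320.] dir [ 0.18 -0.98] angdeg 100.0 rng 23.0 sd2 1.8
yellow 1 66 101 c [ 444. -331.] dir [ 0.24 -0.97] angdeg 104.0 rng 40.0 sd2 2.2
yellow 1 114 135 c [ 443. -325.] dir [ 0.27 -0.96] angdeg 106.0 rng 25.0 sd2 2.8
yellow 2 66 379 c [ 439. -324.] dir [ 0.24 -0.97] angdeg 104.0 rng 43.0 sd2 3.1
yellow 2 114 540 c [ 437. -321.] dir [ 0.39 -0.92] angdeg 113.0 rng 27.0 sd2 3.3
```

View pics/top.png

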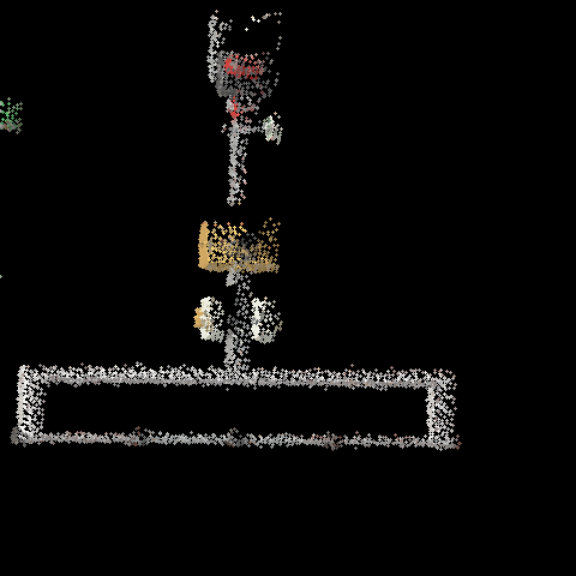

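```bash
python3 - <<'E'
from h import *
for n in ["scene","side"]:
    c=np.load(f"{n}0.npz");W=cloud(c);z=W[...,2]
    m=(W[...,0]>460)&(W[...,0]<690)&(W[...,1]>-160)&(W[...,1]<-115)&(z>138)&(z<170)
    q=W[m];a=np.polyfit(q[:,0],q[:,1],1);r=q[:,1]-np.polyval(a,q[:,0]);k=abs(r)<5
    a=np.polyfit(q[k,0],q[k,1],1);print(n,"bar slope",a[0],"y@570",np.polyval(a,570),"z",np.mean(q[k,2]),len(q))
    # collars : dark pixels
    g=c["img"].max(-1);d=m&(g<70);nl,lab,st,ce=cv2.connectedComponentsWithStats(d.astype(np.uint8))
    for i in range(1,nl):
        if st[i,4]>3: print(" dark",st[i,4],np.round(ce[i],1),np.round(W[lab==i].mean(0),1))
    # tilt : z at beam vs y
    # beam
    mb=(W[...,0]>555)&(W[...,0]<600)&(z>146)&(z<164)&(W[...,1]>40)&(W[...,1]<90);q=W[mb]
    print(" beam",len(q),np.round(q.mean(0),1) if len(q) else "",np.round(q.max(0),1) if len(q) else "")
    y=(hsv(c)[...,0]>15)&(hsv(c)[...,0]<26)&(hsv(c)[...,1]>90)&(W[...,0]>530)&(W[...,0]<620)&(W[...,1]>-40)&(W[...,1]<80)&(z>120)&(z<200)
    q=W[y];print(" brass",np.round(np.percentile(q,[2,98],axis=0),1))
    k=(W[...,0]>540)&(W[...,0]<610)&(W[...,1]>10)&(W[...,1]<90)&(z>184)&(z<225);q=W[k];print(" pknob",len(q),np.round(np.percentile(q,[2,50,98],axis=0),1))
    k=(W[...,0]>530)&(W[...,0]<620)&(W[...,1]>-40)&(W[...,1]<15)&(z>166)&(z<178);q=W[k];print(" column top",len(q),np.round(np.percentile(q,[2,50,98],axis=0),1))
    k=(W[...,0]>470)&(W[...,0]<660)&(W[...,1]>-140)&(W[...,1]<190)&(z>11)&(z<21)&(hsv(c)[...,1]<60);q=W[k];
    r=cv2.minAreaRect(q[:,:2].astype(np.float32));print(" base",len(q),r)
E
```

```text
scene bar slope 0.013137957892648273 y@570 -145.4480215237793 z 152.93033682666538 385
 beam 85 [574.6  68.9 153.3] [581.4  89.5 158.6]
 brass [[555.   -4.2 130.7]
 [591.2  32.2 178.3]]
 pknob 74 [[566.9  10.6 186.8]
 [569.3  14.2 204.9]
 [580.4  19.7 216.5]]
 column top 163 [[555.4 -39.6 166.4]
 [569.9  -2.  173. ]
 [594.5  13.4 177.8]]
 base 2021 ((577.8472900390625, 54.1092529296875), (270.1302795410156, 114.9303970336914), 88.68722534179688)
side bar slope -0.02163742261826771 y@570 -146.640585661856 z 153.31222084933825 423
 beam 7 [578.7  78.3 157.9] [580.2  89.4 159.5]
 brass [[561.1  -5.9 142.7]
 [599.4  30.3 187. ]]
 pknob 48 [[573.   10.1 185.1]
 [580.4  12.4 211.2]
 [588.3  24.3 218.2]]
 column top 117 [[560.8 -36.9 166.3]
 [578.4  -2.  173.4]
 [599.5  14.2 177.8]]
 base 1501 ((553.2174072265625, 52.660728454589844), (274.0918884277344, 167.6368408203125), 89.41496276855469)
```

```bash
python3 - <<'E'
from h import *
H=np.zeros((60,80))
for n in ["scene","side"]:
    c=np.load(f"{n}0.npz");W=cloud(c).reshape(-1,3);W=W[np.isfinite(W[:,0])]
    i=((W[:,0]-200)/20).astype(int);j=((W[:,1]+600)/20).astype(int)
    k=(i>=0)&(i<32)&(j>=0)&(j<48)&(W[:,0]>200)&(W[:,1]>-600)&(W[:,2]<700)
    np.maximum.at(H,(i[k],j[k]),W[k,2])
print("cols y=-600..360 step 20, in cm")
for i in range(8,32): print(200+20*i,' '.join("%2d"%round(v/10) for v in H[i,:48]))
E
```

```text
cols y=-600..360 step 20, in cm
360  0  0  0  0  0  0  0  0  0  0  0  0  0  0  0  0  0  0  0  0  1  2  2  0  0  0  0  1  0  0  1  1  2  2  1  1  0  0  0  0  0  0  1  0  0  0  0  3
380  0  0  0  0  0  0  0  0  0  0  0  1  0  0  0  0  1  0  1  1  2  2  0  0  0  0  0  0  0  0  0  0  1  1  0  1  0  0  5  6  5  0  0  0  0  1  0  3
400  0  0  0  0  0  3  3  1  1  0  0  0  0  6  6  1  0  0  2  2  2  2  2  0  0  0  0  0  5  6  6  0  0  1  0  5  5  0 15 16 15  0  0  0  1  0  0  3
420  0  0  0  3  3  3  3  0  1  1  0  1  6 16 16 10  0  0  2  2  2  2  2  0  0  0  0  0 10 16 16  0  0  0  1 16 16 10 15 16 16  0  0  0  0  0  0  3
440  0  0  4  5  3  3  3  2  0  1  1  0  9 16 16  5  0  0  0  2  2  2 16 16 16 16  0  0  6 16  6  5  0  0  5 16 16 10  5  6  5  0  0  0  0  0  0  3
460  0  0  5  5  3  3  3  3  0  0  1  1  0  6  6  0  0  0  1  2  2  2 16 16 16 16  0  0  0  0  0  0  0  0  0  6  6  0  0  1  0  0  1  0  0  0  0  3
480  0  0  0  3  3  3  3  3  0  0  1  1  1  0  0  0  0  0  0  0  0  0 16  0 15 16  0  0  0  0  0  0  0  0  0  0  0  0  0  0  0  0  1  0  1  0  1  3
500  0  0  0  3  3  3  3  3  0  
[... 1783 characters left out ...]
  0  0  0  0  0  0  1  1  0  5  5  5  4  0  0  1  8  7  0  0  0  3  3  0  1  8  8  8  5  4  2  1  0  8  8  1
760 10 10 10  0  0  0  0  0  0  1  0  0 26 27 27 27 27 26  3  0  0  5  5  5  5  5  1  9 13 13  8  1  3  4  3  0  1  8  7  0  0  0  0  1  1  8  8  0
780 10 10  8  0  0  0  1  1  1  0  0 27 27 27 27 26 27 27 27  9  5  5  5  5  5 39  0 12 13 13  0  1  3  4  3  0  0  8  8  0  0  0  0  1  1  5  8  0
800  0  0  0  0  0 37 46 48  1  0  3 27 27 19 15 16 19 27 27 27  5  5  5  5  5 40  0 10 11  8  0  2  1  0  0  0  1  8  8  0  0  0  0  1  1  6  8  0
820  0  0  0  0  1 39 49 51  1  0 27 27 17  9 10  9  8 23 27 27  5  5  5  5  5 41  0  0  0  0  4  4  0  0  0  0  0  8  8  0  0  7  7  7  8  7  8  0
```

arm_command:
  moves:
    - {"dx": 0.05,"dy": -0.03,"dz": -0.05,"twist": 0,"jaw": 60}
    - {"dx": 0.1,"dy": -0.06,"dz": -0.08,"twist": 0,"jaw": 60}
    - {"dx": 0.12,"dy": -0.08,"dz": -0.1,"twist": 0,"jaw": 60}

```text
time_s: 0.52
tcp_pos: [244.5, -500.5, 339.1]
ee_rot: [0.993, 0.117, 0.0, -0.001]
force: [0.4, 0.4, -0.1]
finger_gap: 67.4
```

```bash
cat >> h.py <<'E'
def go(x,y,z,psi_deg,s=None):
    "shift in tool axes to reach world TCP xyz with tool-x heading psi"
    s=s or manip.read_state();T=toolT(s)
    d=T[:3,:3].T@(np.array([x,y,z])-T[:3,3])
    psi=np.degrees(np.arctan2(T[1,0],T[0,0]))
    tw=-((psi_deg-psi+180)%360-180)
    print("t",s["time_s"],"tcp",np.round(T[:3,3],1),"psi",round(psi,1),"-> d",np.round(d/1000,4),"twist",round(np.radians(tw),3),"q",np.round(s["joint_pos"],2),"F",np.round(s["force"],1),"gap",s["finger_gap"])
E
python3 -c "
from h import *
go(435,-325,300,100)"
```

```text
t 0.525 tcp [ 244.5 -500.5  339.1] psi 13.5 -> d [ 0.226  -0.1263  0.0395] twist -1.51 q [ 1.17  0.49 -0.21  1.63  0.11  1.03 -0.42] F [ 0.4  0.4 -0.1] gap 67.35530457945757
```

arm_command:
  moves:
    - {"dx": 0.05,"dy": -0.03,"dz": 0.0,"twist": -0.18,"jaw": 60}
    - {"dx": 0.1,"dy": -0.06,"dz": 0.0,"twist": -0.36,"jaw": 60}
    - {"dx": 0.15,"dy": -0.09,"dz": 0.0,"twist": -0.54,"jaw": 60}
    - {"dx": 0.2,"dy": -0.11,"dz": 0.0,"twist": -0.72,"jaw": 60}
    - {"dx": 0.22,"dy": -0.12,"dz": 0.02,"twist": -0.9,"jaw": 60}
    - {"dx": 0.22,"dy": -0.12,"dz": 0.04,"twist": -1.08,"jaw": 60}
    - {"dx": 0.22,"dy": -0.12,"dz": 0.04,"twist": -1.26,"jaw": 60}
    - {"dx": 0.22,"dy": -0.12,"dz": 0.04,"twist": -1.44,"jaw": 60}

```text
time_s: 1.52
tcp_pos: [430.3, -332.3, 298.9]
ee_rot: [0.667, 0.745, 0.001, -0.001]
force: [-0.4, 0.2, 0.3]
finger_gap: 67.4
```

```bash
python3 - <<'E'
from h import *
go(435,-325,300,100)
s=manip.read_state()
c=vision.capture("wrist");cv2.imwrite("pics/w1.png",c["img"][:,:,::-1])
E
```

```text
t 1.525 tcp [ 430.3 -332.3  298.9] psi 96.3 -> d [ 0.0067  0.0055 -0.0011] twist -0.064 q [ 0.95  0.56 -0.62  1.72  0.37  0.98  0.3 ] F [-0.4  0.2  0.3] gap 67.3943399908105
```

View pics/w1.png

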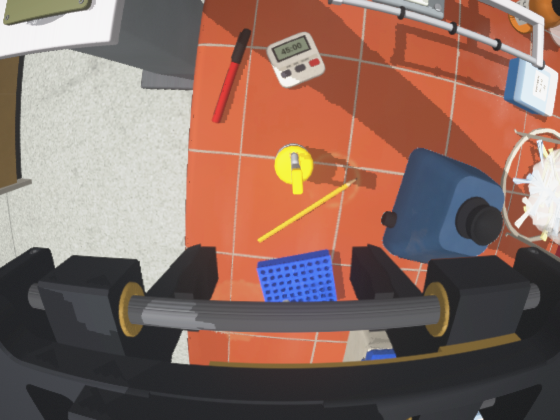

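```bash
cat >> h.py <<'E'
def wrays(c,T,uv):
    K=c["camera_matrix"];uv=np.atleast_2d(uv).astype(float)
    a=(uv[:,0]-K[0,2])/K[0,0];b=(uv[:,1]-K[1,2])/K[1,1];r=np.hypot(a,b)+1e-9
    D=np.stack([np.sin(r)*a/r,-np.sin(r)*b/r,-np.cos(r)],-1)
    M=T@c["mount"];return M[:3,3],D,M
def wplane(c,T,uv,z):
    o,D,M=wrays(c,T,uv);d=D@M[:3,:3].T;t=(z-o[2])/d[:,2];return o+d*t[:,None]
def wcloud(c,T):
    H,W=c["depth"].shape;v,u=np.mgrid[:H,:W];o,D,M=wrays(c,T,np.stack([u.ravel(),v.ravel()],-1))
    d=c["depth"].ravel().astype(float);P=D*(d/-D[:,2])[:,None];X=P@M[:3,:3].T+o;X[d<=0]=np.nan;return X.reshape(H,W,3)
def wshot(name):
    s=manip.read_state();T=toolT(s);c=vision.capture("wrist");cv2.imwrite(f"pics/{name}.png",c["img"][:,:,::-1]);return c,T,wcloud(c,T)
COL=dict(blue=lambda h,s,v:(h>105)&(h<125)&(s>140)&(v>60),green=lambda h,s,v:(h>50)&(h<85)&(s>110),yellow=lambda h,s,v:(h>22)&(h<36)&(s>130)&(v>90),white=lambda h,s,v:(s<40)&(v>140))
def can(c,W,name,guess,rad=45):
    H=hsv(c).astype(int);m=COL[name](H[...,0],H[...,1],H[...,2])
    near=np.hypot(W[...,0]-guess[0],W[...,1]-guess[1])<rad
    z=W[...,2]
    for nm,lo,hi in(("lid",45,66),("tabtop",146,162)):
        k=m&near&(z>lo)&(z<hi)
        if k.sum()<5: print(nm,"few",k.sum());continue
        q=W[k];r=cv2.minAreaRect(q[:,:2].astype(np.float32))
        print(name,nm,len(q),"mean",np.round(q.mean(0),1),"rect",np.round(r[0],1),np.round(r[1],1),round(r[2]))
    k=near&(z>66)&(z<106);q=W[k];
    if len(q)>5:
        mu=q[:,:2].mean(0);u,d,vt=np.linalg.svd(q[:,:2]-mu,full_matrices=False);print(" hook dir",round(np.degrees(np.arctan2(vt[0,1],vt[0,0]))%180,1),np.round(mu,1),np.round(np.ptp((q[:,:2]-mu)@vt[0])),len(q))
    k=near&(z>112)&(z<162);q=W[k];
    if len(q)>5:
        mu=q[:,:2].mean(0);u,d,vt=np.linalg.svd(q[:,:2]-mu,full_matrices=False);r=cv2.minAreaRect(q[:,:2].astype(np.float32));print(" tab dir",round(np.degrees(np.arctan2(vt[0,1],vt[0,0]))%180,1),np.round(mu,1),len(q),"rect",np.round(r[0],1),np.round(r[1],1),round(r[2]))
E
python3 - <<'E'
from h import *
c,T,W=wshot("w1b"); can(c,W,"yellow",(437,-321))
print(np.nanmedian(W[60:200,230:360,2]))
E
```

```text
yellow lid 836 mean [ 439.5 -314.7   53.2] rect [ 440.7 -316.2] [46.7 44.9] 21
yellow tabtop 263 mean [ 441.  -316.3  155.2] rect [ 441.  -316.8] [ 9.2 22.5] 7
 hook dir 20.6 [ 438.5 -302.2] 10.0 73
 tab dir 99.4 [ 440.6 -314.8] 319 rect [ 441.  -316.8] [ 9.2 22.5] 8
-0.976582932362021
```

```bash
python3 -c "
from h import *
go(441,-316.5,113,98)"
```

```text
t 1.625 tcp [ 430.3 -332.5  299.1] psi 96.0 -> d [0.0143 0.0123 0.1861] twist -0.035 q [ 0.95  0.56 -0.62  1.72  0.37  0.98  0.3 ] F [-0.8  0.3  0.3] gap 67.78635570911545
```

arm_command:
  moves:
    - {"dx": 0.014,"dy": 0.012,"dz": 0.05,"twist": -0.035,"jaw": 90}
    - {"dx": 0.014,"dy": 0.012,"dz": 0.1,"twist": -0.035,"jaw": 90}
    - {"dx": 0.014,"dy": 0.012,"dz": 0.15,"twist": -0.035,"jaw": 90}
    - {"dx": 0.0145,"dy": 0.0123,"dz": 0.186,"twist": -0.035,"jaw": 90}
    - {"dx": 0.0145,"dy": 0.0123,"dz": 0.186,"twist": -0.035,"jaw": 90}

```text
time_s: 2.25
tcp_pos: [439.4, -315.5, 111.1]
ee_rot: [0.657, 0.754, 0.0, -0.003]
force: [-0.4, -0.0, -0.1]
finger_gap: 57.1
```

```bash
python3 - <<'E'
from h import *
go(441,-316.5,113,98)
c,T,W=wshot("w2")
E
```

```text
t 2.25 tcp [ 439.4 -315.5  111.1] psi 97.9 -> d [-0.0012  0.0015 -0.0019] twist -0.002 q [ 0.8   0.81 -0.44  1.91  0.61  0.57  0.09] F [-0.4 -0.  -0.1] gap 57.09502039252287
```

View pics/w2.png

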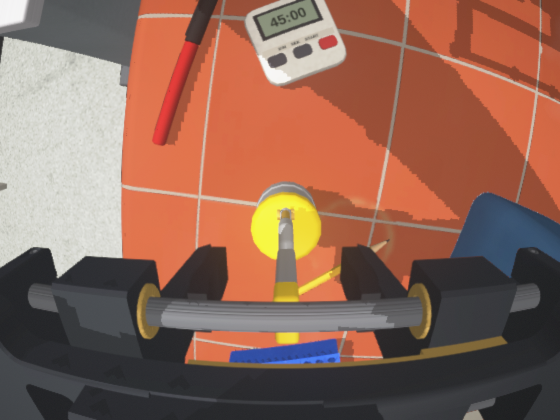

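The tab is centred between the fingers, near column 285. Closing with a firm grip and lifting.

arm_command:
  moves:
    - {"dx": -0.001,"dy": 0.0015,"dz": 0,"twist": 0,"jaw": 255}
    - {"dx": -0.001,"dy": 0.0015,"dz": 0,"twist": 0,"jaw": 255}
    - {"dx": -0.001,"dy": 0.0015,"dz": 0,"twist": 0,"jaw": 255}
    - {"dx": -0.001,"dy": 0.0015,"dz": 0,"twist": 0,"jaw": 255}
    - {"dx": -0.001,"dy": 0.0015,"dz": 0,"twist": 0,"jaw": 255}
    - {"dx": -0.001,"dy": 0.0015,"dz": -0.03,"twist": 0,"jaw": 255}
    - {"dx": -0.001,"dy": 0.0015,"dz": -0.07,"twist": 0,"jaw": 255}
    - {"dx": -0.001,"dy": 0.0015,"dz": -0.1,"twist": 0,"jaw": 255}
  grip_force: 50

```text
time_s: 3.3
tcp_pos: [442.6, -317.1, 214.1]
ee_rot: [0.657, 0.754, 0.001, -0.001]
force: [-0.3, 0.4, -1.6]
finger_gap: 8.3
```

```bash
python3 - <<'E'
from h import *
go(441,-316.5,113,98)
c,T,W=wshot("w3")
E
```

```text
t 3.3 tcp [ 442.6 -317.1  214.1] psi 97.9 -> d [ 0.0005 -0.0014  0.1011] twist -0.002 q [ 0.88  0.66 -0.57  1.82  0.48  0.8   0.2 ] F [-0.3  0.4 -1.6] gap 8.332824298089292
```

View pics/w3.png

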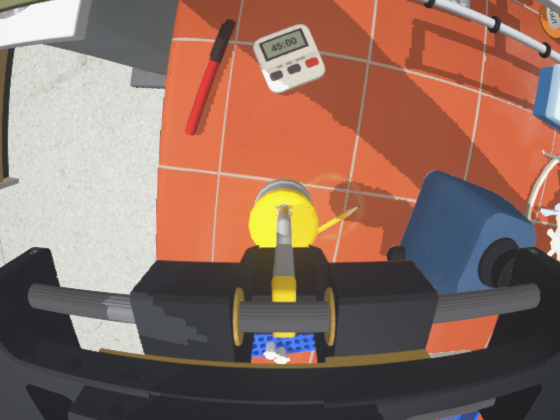

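```bash
python3 -c "
from h import *
go(470,-240,250,90);go(640,-240,250,90)"
```

```text
t 3.35 tcp [ 444.4 -317.9  217.4] psi 97.9 -> d [ 0.0736  0.0361 -0.0324] twist 0.137 q [ 0.88  0.66 -0.57  1.82  0.48  0.8   0.2 ] F [ 0.7 -0.4  1.5] gap 8.48306034925928
t 3.35 tcp [ 444.4 -317.9  217.4] psi 97.9 -> d [ 0.0503  0.2045 -0.0318] twist 0.137 q [ 0.88  0.66 -0.57  1.82  0.48  0.8   0.2 ] F [ 0.7 -0.4  1.5] gap 8.48306034925928
```

arm_command:
  moves:
    - {"dx": 0.04,"dy": 0.015,"dz": -0.02,"twist": 0.05,"jaw": 255}
    - {"dx": 0.073,"dy": 0.036,"dz": -0.03,"twist": 0.1,"jaw": 255}
    - {"dx": 0.067,"dy": 0.085,"dz": -0.03,"twist": 0.137,"jaw": 255}
    - {"dx": 0.06,"dy": 0.13,"dz": -0.03,"twist": 0.137,"jaw": 255}
    - {"dx": 0.054,"dy": 0.17,"dz": -0.03,"twist": 0.137,"jaw": 255}
    - {"dx": 0.05,"dy": 0.204,"dz": -0.03,"twist": 0.137,"jaw": 255}
    - {"dx": 0.05,"dy": 0.204,"dz": -0.03,"twist": 0.137,"jaw": 255}

```text
time_s: 4.22
tcp_pos: [641.2, -238.9, 246.9]
ee_rot: [0.706, 0.708, 0.002, 0.001]
force: [-0.7, 1.4, -1.1]
finger_gap: 8.6
```

```bash
python3 - <<'E'
from h import *
go(640,-240,250,90)
c,T,W=wshot("w4");np.savez("w4.npz",T=T,**{k:c[k] for k in("img","depth","camera_matrix","mount")})
E
```

```text
t 4.225 tcp [ 641.2 -238.9  246.9] psi 90.1 -> d [-0.0011 -0.0012 -0.0032] twist 0.002 q [ 0.54  0.8  -0.52  1.35  0.41  1.09 -0.03] F [-0.7  1.4 -1.1] gap 8.576351159126297
```

View pics/w4.png

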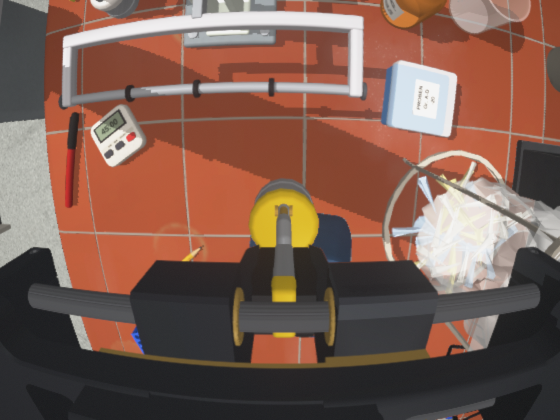

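```bash
python3 - <<'E'
from h import *
f=np.load("w4.npz");c=f;T=f["T"];W=wcloud(c,T)
g=f["img"].max(-1);z=W[...,2]
m=(g<75)&(z>140)&(z<165)&(W[...,1]>-170)&(W[...,1]<-120)&(W[...,0]<720)
nl,lab,st,ce=cv2.connectedComponentsWithStats(m.astype(np.uint8))
for i in range(1,nl):
    if st[i,4]>10: print(st[i,4],np.round(ce[i],1),"depth",np.round(W[lab==i].mean(0),1),"plane151",np.round(wplane(c,T,ce[i],151)[0],1))
b=(z>142)&(z<160)&(W[...,1]>-165)&(W[...,1]<-125)&(W[...,0]>480)&(W[...,0]<675)
v,u=np.nonzero(b);P=wplane(c,T,np.stack([u,v],-1),151);a=np.polyfit(P[:,0],P[:,1],1);k=abs(P[:,1]-np.polyval(a,P[:,0]))<7;a=np.polyfit(P[k,0],P[k,1],1)
print("slope",a[0],"y at 577",np.polyval(a,577),"661",np.polyval(a,661))
H=hsv(c); 
# held canister: lid & tab in tool frame
m=COL["yellow"](*[H[...,i].astype(int) for i in range(3)])
q=W[m&(W[...,1]<-180)&(z>60)]; q=(q-T[:3,3])@T[:3,:3]
for lo,hi in((-60,0),(20,90)): 
    p=q[(q[:,2]>lo)&(q[:,2]<hi)]; print(lo,len(p), np.round(p.mean(0),1) if len(p) else "",np.round(cv2.minAreaRect(p[:,:2].astype(np.float32)),1) if 0 else np.round(np.percentile(p,[2,98],axis=0),1))
E
```

```text
67 [270.9  87. ] depth [ 632.5 -145.   155.2] plane151 [ 632.4 -144.6  151. ]
84 [195.8  88.2] depth [ 577.2 -143.9  154.6] plane151 [ 576.3 -143.5  151. ]
101 [128.5  93.1] depth [ 521.4 -142.9  153.9] plane151 [ 520.  -142.6  151. ]
24 [ 61.2 103.9] depth [ 453.  -143.7  154. ] plane151 [ 450.6 -143.4  151. ]
slope -0.01623751586726765 y at 577 -143.497059930668 661 -144.8610112635185
-60 672 [  7.9   0.  -39.5] [[-10.   -4.2 -43.7]
 [ 11.7   4.3 -31.4]]
20 2628 [ 5.5  0.3 59.8] [[-13.  -20.8  57.4]
 [ 22.9  21.3  66.3]]
```

```bash
python3 -c "
from h import *
go(660.5,-210,189,89);go(660.5,-145.5,189,89)"
```

```text
t 4.275 tcp [ 639.5 -239.6  246.9] psi 90.1 -> d [0.0295 0.0209 0.058 ] twist 0.019 q [ 0.54  0.8  -0.52  1.35  0.41  1.09 -0.03] F [-0.  -0.4 -1.4] gap 8.599188708805487
t 4.275 tcp [ 639.5 -239.6  246.9] psi 90.1 -> d [0.094  0.021  0.0581] twist 0.019 q [ 0.54  0.8  -0.52  1.35  0.41  1.09 -0.03] F [-0.  -0.4 -1.4] gap 8.599188708805487
```

arm_command:
  moves:
    - {"dx": 0.015,"dy": 0.021,"dz": 0.02,"twist": 0.019,"jaw": 255}
    - {"dx": 0.025,"dy": 0.021,"dz": 0.045,"twist": 0.019,"jaw": 255}
    - {"dx": 0.029,"dy": 0.021,"dz": 0.058,"twist": 0.019,"jaw": 255}
    - {"dx": 0.029,"dy": 0.021,"dz": 0.058,"twist": 0.019,"jaw": 255}
    - {"dx": 0.029,"dy": 0.021,"dz": 0.058,"twist": 0.019,"jaw": 255}

```text
time_s: 4.9
tcp_pos: [660.7, -211.7, 190.1]
ee_rot: [0.714, 0.7, 0.001, 0.001]
force: [0.7, -0.2, -0.2]
finger_gap: 8.5
```

```bash
python3 - <<'E'
from h import *
go(660.5,-145.5,189,89)
c,T,W=wshot("w5")
c=vision.capture("side");cv2.imwrite("pics/s5.png",cv2.resize(c["img"][100:350,120:420,::-1],None,fx=2,fy=2))
go(660.5,-145.5,189,89)
E
```

```text
t 4.9 tcp [ 660.7 -211.7  190.1] psi 88.9 -> d [ 0.0661 -0.0015  0.0011] twist -0.001 q [ 0.48  0.87 -0.49  1.37  0.44  1.   -0.11] F [ 0.7 -0.2 -0.2] gap 8.52490885104289
t 5.0 tcp [ 661.  -211.4  190.2] psi 88.9 -> d [ 0.0659 -0.0017  0.0012] twist -0.001 q [ 0.48  0.87 -0.49  1.37  0.44  1.   -0.11] F [ 0.4  0.4 -1.1] gap 8.825327836250128
```

View pics/w5.png

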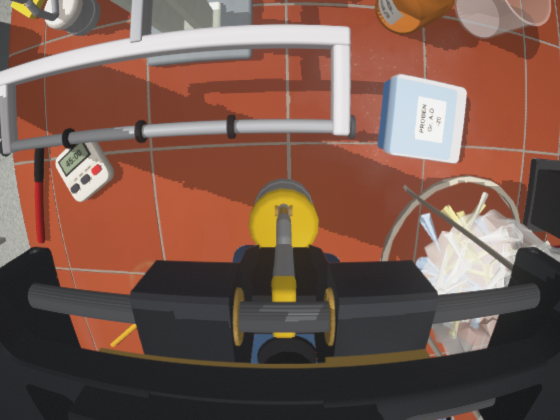

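View pics/s5.png

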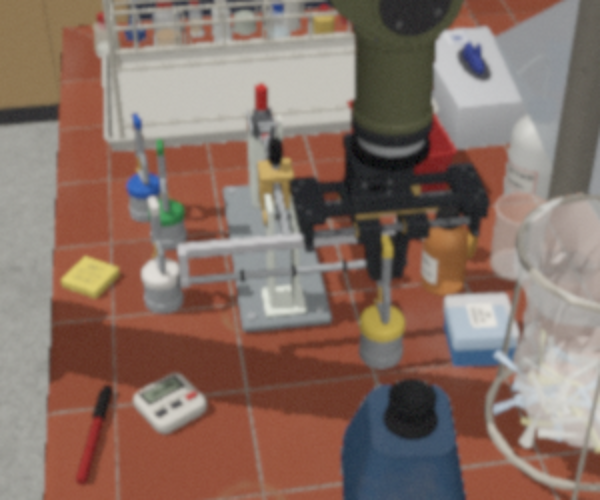

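arm_command:
  moves:
    - {"dx": 0.025,"dy": -0.001,"dz": 0.001,"twist": 0,"jaw": 255}
    - {"dx": 0.04,"dy": -0.001,"dz": 0.001,"twist": 0,"jaw": 255}
    - {"dx": 0.053,"dy": -0.001,"dz": 0.001,"twist": 0,"jaw": 255}
    - {"dx": 0.066,"dy": -0.001,"dz": 0.001,"twist": 0,"jaw": 255}
    - {"dx": 0.066,"dy": -0.001,"dz": 0.001,"twist": 0,"jaw": 255}
    - {"dx": 0.066,"dy": -0.001,"dz": 0.001,"twist": 0,"jaw": 255}

```text
time_s: 5.75
tcp_pos: [660.8, -144.2, 188.6]
ee_rot: [0.713, 0.701, 0.002, 0.0]
force: [-0.2, 1.3, -5.2]
finger_gap: 8.3
```

```bash
python3 - <<'E'
from h import *
go(660.5,-145.5,165,89)
c,T,W=wshot("w6")
go(660.5,-145.5,165,89)
H=hsv(c).astype(int);m=COL["yellow"](*[H[...,i] for i in range(3)]);z=W[...,2]
q=W[m&(z>60)]; q=(q-T[:3,3])@T[:3,:3]
for lo,hi in((-60,0),(20,90)): 
    p=q[(q[:,2]>lo)&(q[:,2]<hi)]; print(lo,len(p), np.round(np.percentile(p,[2,50,98],axis=0),1))
E
```

```text
t 5.75 tcp [ 660.8 -144.2  188.6] psi 89.0 -> d [-0.0013 -0.0004  0.0236] twist -0.0 q [ 0.39  0.85 -0.48  1.44  0.43  0.96 -0.22] F [-0.2  1.3 -5.2] gap 8.332772381981773
t 5.8 tcp [ 660.9 -144.7  188.6] psi 89.0 -> d [-0.0008 -0.0004  0.0236] twist -0.001 q [ 0.39  0.85 -0.48  1.44  0.43  0.96 -0.22] F [ 0.1  0.7 -4.7] gap 8.992790664244744
-60 671 [[-10.   -4.2 -43.7]
 [ 10.5  -0.1 -41.6]
 [ 11.6   4.3 -31.4]]
20 2090 [[ -4.1 -21.   57.2]
 [  9.6  -0.2  59.6]
 [ 23.2  21.2  67.4]]
```

View pics/w6.png

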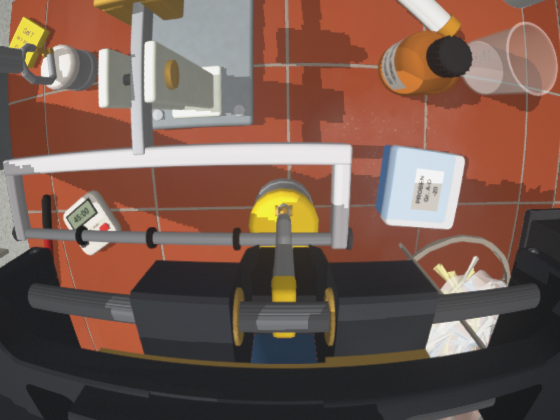

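arm_command:
  moves:
    - {"dx": -0.001,"dy": 0,"dz": 0.008,"twist": 0,"jaw": 255}
    - {"dx": -0.001,"dy": 0,"dz": 0.015,"twist": 0,"jaw": 255}
    - {"dx": -0.001,"dy": 0,"dz": 0.021,"twist": 0,"jaw": 255}
    - {"dx": -0.001,"dy": 0,"dz": 0.025,"twist": 0,"jaw": 255}
    - {"dx": -0.001,"dy": 0,"dz": 0.025,"twist": 0,"jaw": 255}

```text
time_s: 6.42
tcp_pos: [661.1, -145.5, 164.0]
ee_rot: [0.713, 0.701, 0.002, 0.001]
force: [-0.7, 0.1, 0.9]
finger_gap: 8.6
```

```bash
python3 - <<'E'
from h import *
go(660.5,-145.5,165,89)
c,T,W=wshot("w7")
c=vision.capture("side");cv2.imwrite("pics/s7.png",cv2.resize(c["img"][150:300,160:360,::-1],None,fx=3.5,fy=3.5))
E
```

```text
t 6.425 tcp [ 661.1 -145.5  164. ] psi 89.0 -> d [-0.     -0.0006 -0.0011] twist -0.001 q [ 0.38  0.87 -0.47  1.46  0.45  0.92 -0.23] F [-0.7  0.1  0.9] gap 8.585139595018534
```

View pics/s7.png

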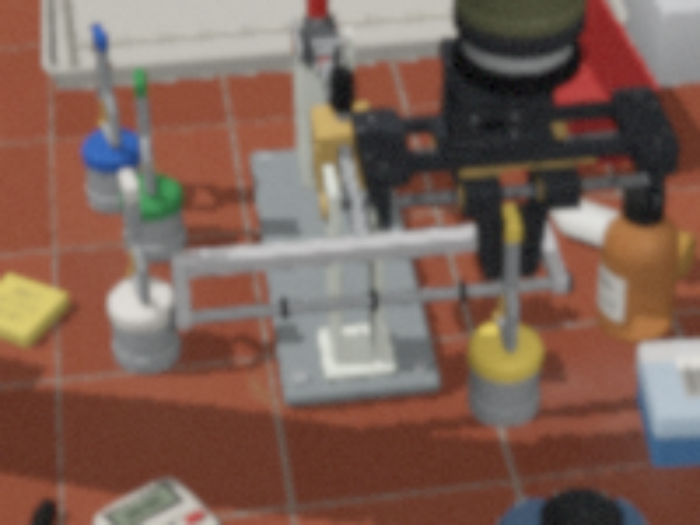

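View pics/w7.png

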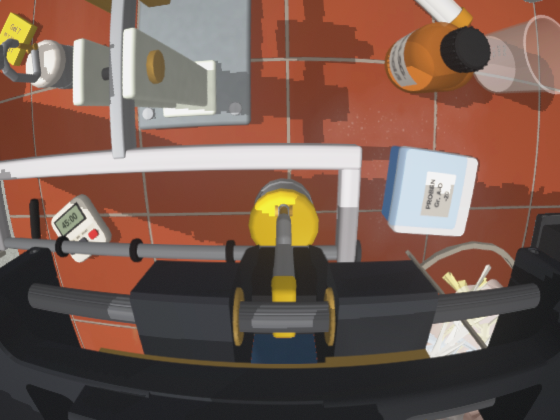

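arm_command:
  moves:
    - {"dx": 0,"dy": 0,"dz": 0,"twist": 0,"jaw": 190}
    - {"dx": 0,"dy": 0,"dz": 0,"twist": 0,"jaw": 190}
    - {"dx": 0,"dy": 0,"dz": 0,"twist": 0,"jaw": 190}
    - {"dx": 0,"dy": 0,"dz": -0.03,"twist": 0,"jaw": 190}
    - {"dx": 0,"dy": 0,"dz": -0.07,"twist": 0,"jaw": 190}
    - {"dx": -0.0,"dy": 0,"dz": -0.12,"twist": 0,"jaw": 100}
    - {"dx": 0,"dy": -0.04,"dz": -0.13,"twist": 0,"jaw": 100}

```text
time_s: 7.4
tcp_pos: [624.4, -144.1, 297.5]
ee_rot: [0.713, 0.701, 0.006, 0.004]
force: [-0.7, 0.8, 0.1]
finger_gap: 40.1
```

```bash
python3 - <<'E'
from h import *
go(430,-10,290,90)
c,T,W=wshot("w8")
c=vision.capture("side");cv2.imwrite("pics/s8.png",cv2.resize(c["img"][150:300,160:360,::-1],None,fx=3.5,fy=3.5))
E
```

```text
t 7.4 tcp [ 624.4 -144.1  297.5] psi 89.0 -> d [ 0.1305 -0.1969  0.0052] twist -0.018 q [ 0.44  0.68 -0.53  1.44  0.36  1.1  -0.17] F [-0.7  0.8  0.1] gap 40.14847462615793
```

View pics/s8.png

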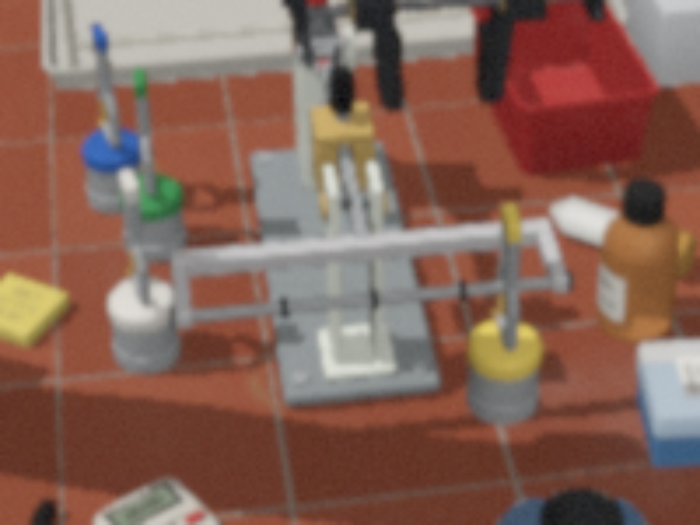

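View pics/w8.png

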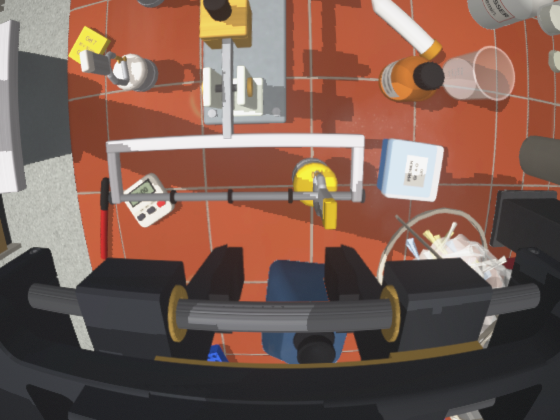

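arm_command:
  moves:
    - {"dx": 0.04,"dy": -0.06,"dz": 0.0,"twist": 0,"jaw": 70}
    - {"dx": 0.08,"dy": -0.12,"dz": 0.0,"twist": 0,"jaw": 70}
    - {"dx": 0.11,"dy": -0.17,"dz": 0.0,"twist": 0,"jaw": 70}
    - {"dx": 0.115,"dy": -0.197,"dz": 0.0,"twist": 0,"jaw": 70}
    - {"dx": 0.115,"dy": -0.197,"dz": 0.0,"twist": 0,"jaw": 70}
    - {"dx": 0.115,"dy": -0.197,"dz": 0.0,"twist": 0,"jaw": 70}

```text
time_s: 8.25
tcp_pos: [424.5, -27.0, 295.3]
ee_rot: [0.714, 0.701, 0.002, 0.001]
force: [0.6, 0.0, -0.0]
finger_gap: 63.8
```

```bash
python3 - <<'E'
from h import *
c,T,W=wshot("w9")
can(c,W,"white",(430,-10)); can(c,W,"green",(443,121)); can(c,W,"blue",(418,186))
go(430,-10,113,90)
E
```

```text
white lid 873 mean [431.8   3.9  53.2] rect [432.3   1.8] [46.3 46.2] 43
white tabtop 263 mean [432.    1.8 155.2] rect [432.1   1.2] [ 9.6 21.6] 10
 hook dir 21.1 [429.5  15.8] 11.0 78
 tab dir 100.3 [431.8   2.6] 299 rect [432.2   1. ] [ 9.6 22.1] 10
green lid 765 mean [444.  123.2  53.2] rect [445.3 124.7] [42.7 45.9] 80
green tabtop 237 mean [445.4 125.9 155.5] rect [445.8 126.4] [22.1  8.8] 89
 hook dir 95.9 [444.8 112.2] 37.0 119
 tab dir 90.1 [445.2 123.9] 386 rect [445.4 126.2] [22.5  9.7] 89
blue lid 465 mean [418.3 180.4  52.7] rect [418.5 180.5] [22.8 44.5] 88
tabtop few 0
 hook dir 4.0 [423.2 173.3] 7.0 72
t 8.3 tcp [424.7 -27.1 295.2] psi 88.9 -> d [0.0171 0.0042 0.1822] twist -0.019 q [ 0.38  0.39 -0.59  2.04  0.3   0.79 -0.41] F [ 0.7  0.2 -0.2] gap 63.850532828155465
```

View pics/w9.png

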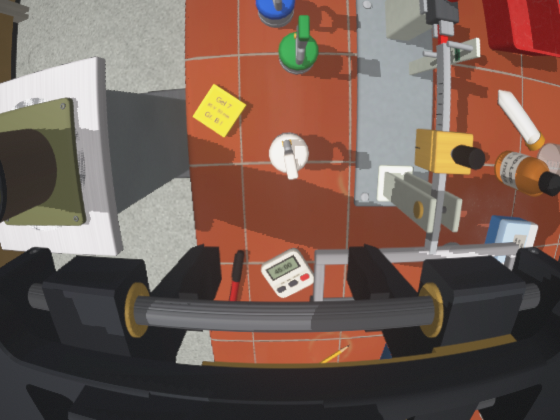

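```bash
python3 -c "
from h import *
go(432,1.3,112,100)"
```

```text
t 8.3 tcp [424.7 -27.1 295.2] psi 88.9 -> d [0.0284 0.006  0.1832] twist -0.194 q [ 0.38  0.39 -0.59  2.04  0.3   0.79 -0.41] F [ 0.7  0.2 -0.2] gap 63.850532828155465
```

arm_command:
  moves:
    - {"dx": 0.02,"dy": 0.006,"dz": 0.03,"twist": -0.1,"jaw": 90}
    - {"dx": 0.0285,"dy": 0.006,"dz": 0.08,"twist": -0.194,"jaw": 90}
    - {"dx": 0.0285,"dy": 0.006,"dz": 0.13,"twist": -0.194,"jaw": 90}
    - {"dx": 0.0285,"dy": 0.006,"dz": 0.17,"twist": -0.194,"jaw": 90}
    - {"dx": 0.0285,"dy": 0.006,"dz": 0.183,"twist": -0.194,"jaw": 90}
    - {"dx": 0.0285,"dy": 0.006,"dz": 0.183,"twist": -0.194,"jaw": 90}
    - {"dx": 0.0285,"dy": 0.006,"dz": 0.183,"twist": -0.194,"jaw": 90}

```text
time_s: 9.18
tcp_pos: [433.2, 1.4, 112.4]
ee_rot: [0.643, 0.766, 0.002, 0.002]
force: [-0.1, -0.0, -0.2]
finger_gap: 57.5
```

```bash
python3 - <<'E'
from h import *
go(432,1.3,112,100)
c,T,W=wshot("w10");can(c,W,"white",(432,1))
E
```

```text
t 9.175 tcp [433.2   1.4 112.4] psi 100.0 -> d [ 0.0001 -0.0012  0.0004] twist -0.0 q [ 0.07  0.71 -0.29  2.24  0.74  0.28 -0.69] F [-0.1 -0.  -0.2] gap 57.53906997261884
white lid 2872 mean [431.4   5.3  53.1] rect [431.7   2.4] [47.3 45.4] 7
white tabtop 603 mean [430.9   7.9 153.3] rect [431.8   1.6] [ 9.1 23.1] 9
 hook dir 99.9 [429.3  16.6] 12.0 476
 tab dir 9.7 [430.3   9.1] 6399 rect [431.9   1.6] [87.1 24.2] 10
```

arm_command:
  moves:
    - {"dx": 0,"dy": -0.001,"dz": 0,"twist": 0,"jaw": 255}
    - {"dx": 0,"dy": -0.001,"dz": 0,"twist": 0,"jaw": 255}
    - {"dx": 0,"dy": -0.001,"dz": 0,"twist": 0,"jaw": 255}
    - {"dx": 0,"dy": -0.001,"dz": 0,"twist": 0,"jaw": 255}
    - {"dx": 0,"dy": -0.001,"dz": 0,"twist": 0,"jaw": 255}
    - {"dx": 0,"dy": -0.001,"dz": -0.04,"twist": 0,"jaw": 255}
    - {"dx": 0,"dy": -0.001,"dz": -0.09,"twist": 0.0,"jaw": 255}
    - {"dx": 0,"dy": -0.001,"dz": -0.15,"twist": 0.0,"jaw": 255}
  grip_force: 50

```text
time_s: 10.22
tcp_pos: [430.2, 0.8, 263.6]
ee_rot: [0.643, 0.766, 0.001, 0.001]
force: [1.2, -0.5, -0.8]
finger_gap: 8.5
```

```bash
python3 - <<'E'
from h import *
go(420,-230,290,89);go(604.5,-230,290,89)
E
```

```text
t 10.225 tcp [430.2   0.8 263.6] psi 100.0 -> d [-0.2255 -0.05   -0.0267] twist 0.192 q [ 0.34  0.46 -0.66  2.08  0.41  0.73 -0.41] F [ 1.2 -0.5 -0.8] gap 8.538086534127233
t 10.225 tcp [430.2   0.8 263.6] psi 100.0 -> d [-0.2575  0.1317 -0.0261] twist 0.192 q [ 0.34  0.46 -0.66  2.08  0.41  0.73 -0.41] F [ 1.2 -0.5 -0.8] gap 8.538086534127233
```

arm_command:
  moves:
    - {"dx": -0.05,"dy": -0.01,"dz": -0.015,"twist": 0.05,"jaw": 255}
    - {"dx": -0.1,"dy": -0.02,"dz": -0.027,"twist": 0.1,"jaw": 255}
    - {"dx": -0.155,"dy": -0.035,"dz": -0.027,"twist": 0.19,"jaw": 255}
    - {"dx": -0.21,"dy": -0.04,"dz": -0.027,"twist": 0.192,"jaw": 255}
    - {"dx": -0.232,"dy": 0.01,"dz": -0.027,"twist": 0.192,"jaw": 255}
    - {"dx": -0.242,"dy": 0.06,"dz": -0.027,"twist": 0.192,"jaw": 255}
    - {"dx": -0.25,"dy": 0.11,"dz": -0.027,"twist": 0.192,"jaw": 255}
    - {"dx": -0.2575,"dy": 0.132,"dz": -0.027,"twist": 0.192,"jaw": 255}

```text
time_s: 11.22
tcp_pos: [606.9, -228.6, 289.9]
ee_rot: [0.713, 0.702, 0.002, 0.0]
force: [-1.2, -0.1, -1.4]
finger_gap: 8.7
```

```bash
python3 - <<'E'
from h import *
go(604.5,-210,189,89)
c,T,W=wshot("w11")
H=hsv(c).astype(int);m=COL["white"](*[H[...,i] for i in range(3)]);z=W[...,2]
q=(W-T[:3,3])@T[:3,:3]
for lo,hi in((-50,-20),(50,70)): 
    p=q[m&(q[...,2]>lo)&(q[...,2]<hi)&(abs(q[...,1])<30)&(abs(q[...,0])<35)]; print(lo,len(p), np.round(np.percentile(p,[2,50,98],axis=0),1))
go(604.5,-210,189,89)
E
```

```text
t 11.225 tcp [ 606.9 -228.6  289.9] psi 89.1 -> d [ 0.0183 -0.003   0.101 ] twist 0.002 q [ 0.58  0.71 -0.57  1.41  0.4   1.13 -0.06] F [-1.2 -0.1 -1.4] gap 8.670465030225904
-50 354 [[-10.2  -3.8 -43.8]
 [  8.9   0.3 -42.7]
 [ 11.3   4.3 -40.7]]
50 2562 [[-13.  -20.9  57.2]
 [  5.3   1.1  59.2]
 [ 22.5  21.3  63.7]]
t 11.275 tcp [ 608.8 -229.1  289.7] psi 89.1 -> d [ 0.0188 -0.0051  0.1007] twist 0.001 q [ 0.58  0.72 -0.57  1.41  0.4   1.13 -0.06] F [ 2.6 -1.5 -1.7] gap 8.437687297966303
```

View pics/w11.png

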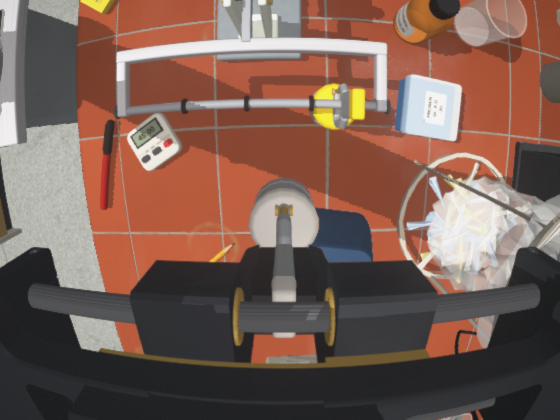

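arm_command:
  moves:
    - {"dx": 0.019,"dy": -0.004,"dz": 0.04,"twist": 0,"jaw": 255}
    - {"dx": 0.019,"dy": -0.0045,"dz": 0.08,"twist": 0,"jaw": 255}
    - {"dx": 0.019,"dy": -0.0045,"dz": 0.1,"twist": 0,"jaw": 255}
    - {"dx": 0.019,"dy": -0.0045,"dz": 0.1005,"twist": 0,"jaw": 255}
    - {"dx": 0.019,"dy": -0.0045,"dz": 0.1005,"twist": 0,"jaw": 255}

```text
time_s: 11.9
tcp_pos: [605.3, -209.9, 190.1]
ee_rot: [0.713, 0.701, 0.003, 0.001]
force: [0.4, 0.1, -0.9]
finger_gap: 8.6
```

```bash
python3 - <<'E'
from h import *
go(604.5,-144.6,189,89)
c,T,W=wshot("w12")
z=W[...,2];g=c["img"].max(-1)
m=(g<75)&(z>140)&(z<165)&(W[...,1]>-170)&(W[...,1]<-120)&(W[...,0]<720)
nl,lab,st,ce=cv2.connectedComponentsWithStats(m.astype(np.uint8))
for i in range(1,nl):
    if st[i,4]>10: print(st[i,4],np.round(ce[i],1),"plane151",np.round(wplane(c,T,ce[i],151)[0],1))
go(604.5,-144.6,189,89)
E
```

```text
t 11.9 tcp [ 605.3 -209.9  190.1] psi 89.1 -> d [ 0.0653 -0.0019  0.0012] twist 0.001 q [ 0.54  0.8  -0.52  1.56  0.47  0.9  -0.16] F [ 0.4  0.1 -0.9] gap 8.625215821040113
165 [229.6 128. ] plane151 [ 576.3 -143.4  151. ]
140 [328.9 128.1] plane151 [ 632.4 -144.5  151. ]
176 [138.6 132.6] plane151 [ 519.9 -142.5  151. ]
26 [438.7 136.9] plane151 [ 701.5 -147.6  151. ]
52 [ 51.2 143. ] plane151 [ 449.6 -142.5  151. ]
t 11.95 tcp [ 605.7 -210.   190.5] psi 89.1 -> d [ 0.0653 -0.0022  0.0016] twist 0.001 q [ 0.54  0.8  -0.52  1.56  0.47  0.9  -0.16] F [ 0.8  0.5 -0.4] gap 8.621231416820544
```

View pics/w12.png

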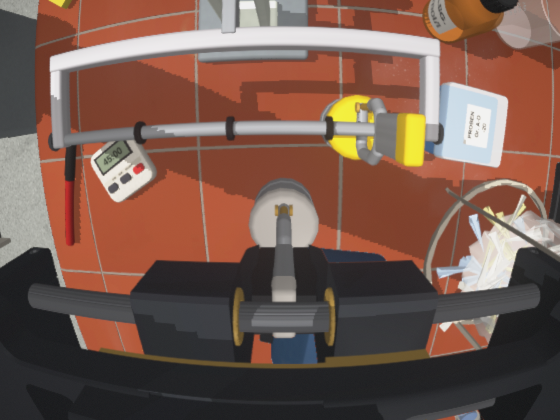

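arm_command:
  moves:
    - {"dx": 0.025,"dy": -0.001,"dz": 0.001,"twist": 0,"jaw": 255}
    - {"dx": 0.04,"dy": -0.0015,"dz": 0.001,"twist": 0,"jaw": 255}
    - {"dx": 0.053,"dy": -0.0015,"dz": 0.001,"twist": 0,"jaw": 255}
    - {"dx": 0.065,"dy": -0.0015,"dz": 0.001,"twist": 0,"jaw": 255}
    - {"dx": 0.065,"dy": -0.0015,"dz": 0.001,"twist": 0,"jaw": 255}
    - {"dx": 0.065,"dy": -0.0015,"dz": 0.001,"twist": 0,"jaw": 255}

```text
time_s: 12.7
tcp_pos: [604.9, -144.0, 189.2]
ee_rot: [0.713, 0.702, 0.004, 0.001]
force: [-0.0, 1.4, -5.0]
finger_gap: 8.3
```

```bash
python3 - <<'E'
from h import *
go(604.5,-144.9,164.5,89)
c,T,W=wshot("w13")
go(604.5,-144.9,164.5,89)
E
```

```text
t 12.7 tcp [ 604.9 -144.   189.2] psi 89.1 -> d [-0.001  -0.0006  0.0247] twist 0.002 q [ 0.44  0.78 -0.51  1.62  0.47  0.86 -0.27] F [-0.   1.4 -5. ] gap 8.345310357142779
t 12.75 tcp [ 605.  -144.3  189.2] psi 89.1 -> d [-0.0007 -0.0006  0.0247] twist 0.001 q [ 0.44  0.78 -0.51  1.62  0.47  0.86 -0.27] F [-0.1  1.2 -5.1] gap 8.602640889533486
```

View pics/w13.png

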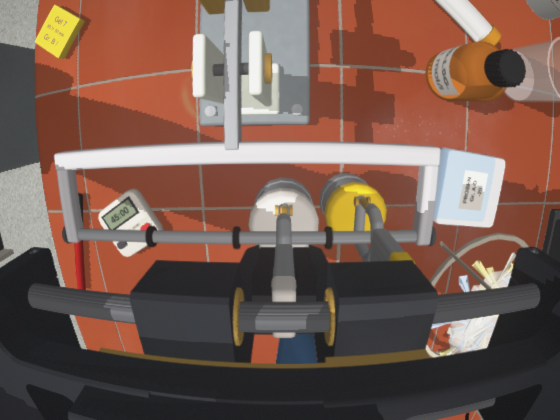

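arm_command:
  moves:
    - {"dx": -0.001,"dy": -0.0005,"dz": 0.008,"twist": 0,"jaw": 255}
    - {"dx": -0.001,"dy": -0.0005,"dz": 0.015,"twist": 0,"jaw": 255}
    - {"dx": -0.001,"dy": -0.0005,"dz": 0.021,"twist": 0,"jaw": 255}
    - {"dx": -0.001,"dy": -0.0005,"dz": 0.025,"twist": 0,"jaw": 255}
    - {"dx": -0.001,"dy": -0.0005,"dz": 0.025,"twist": 0,"jaw": 255}

```text
time_s: 13.38
tcp_pos: [604.8, -145.0, 164.2]
ee_rot: [0.713, 0.701, 0.004, 0.001]
force: [-0.9, 0.5, -1.2]
finger_gap: 8.5
```

arm_command:
  moves:
    - {"dx": 0,"dy": 0,"dz": 0.0015,"twist": 0,"jaw": 255}
    - {"dx": 0,"dy": 0,"dz": 0.0015,"twist": 0,"jaw": 190}
    - {"dx": 0,"dy": 0,"dz": 0.0015,"twist": 0,"jaw": 190}
    - {"dx": 0,"dy": 0,"dz": 0.0015,"twist": 0,"jaw": 190}
    - {"dx": 0,"dy": 0,"dz": -0.03,"twist": 0,"jaw": 190}
    - {"dx": 0,"dy": 0,"dz": -0.07,"twist": 0,"jaw": 190}
    - {"dx": 0,"dy": 0,"dz": -0.12,"twist": 0,"jaw": 100}
    - {"dx": 0,"dy": -0.05,"dz": -0.15,"twist": 0,"jaw": 70}

```text
time_s: 14.38
tcp_pos: [556.8, -144.0, 316.2]
ee_rot: [0.713, 0.702, 0.006, 0.003]
force: [0.0, -1.0, -0.6]
finger_gap: 40.3
```

```bash
python3 - <<'E'
from h import *
c,T,W=wshot("w14")
for n in("white","yellow"): can(c,W,n,(605,-144) if n=="white" else (660,-145),40)
go(440,90,300,90)
c=vision.capture("side");cv2.imwrite("pics/s14.png",cv2.resize(c["img"][150:300,160:360,::-1],None,fx=3.5,fy=3.5))
E
```

```text
white lid 8 mean [ 598.2 -122.3   64.6] rect [ 598.3 -122.1] [12.8  1. ] 17
white tabtop 275 mean [ 603.5 -139.3  152.7] rect [ 605.1 -136.4] [79.4 21.4] 1
 hook dir 175.6 [ 608.7 -136.5] 64.0 917
 tab dir 179.8 [ 603.2 -141.9] 875 rect [ 605.3 -144.5] [76.2 36.5] 20
lid few 1
tabtop few 2
 hook dir 21.3 [ 649.8 -137.8] 62.0 807
 tab dir 8.6 [ 663.7 -141.2] 1063 rect [ 661.2 -145.6] [77.9 38.5] 20
t 14.425 tcp [ 549.2 -144.5  318.6] psi 89.1 -> d [ 0.2328 -0.113   0.0181] twist -0.016 q [ 0.53  0.57 -0.6   1.63  0.35  1.05 -0.18] F [-6.2  0.1  0.8] gap 44.028753345003004
```

View pics/w14.png

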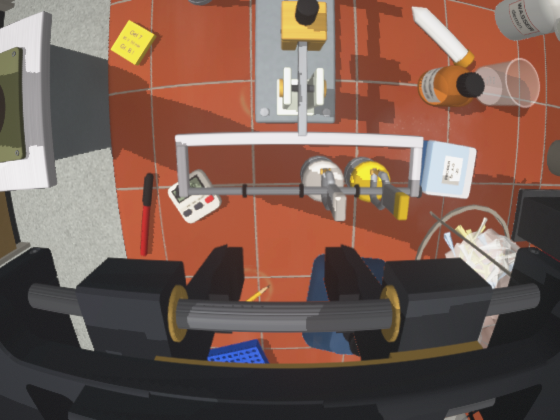

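View pics/s14.png

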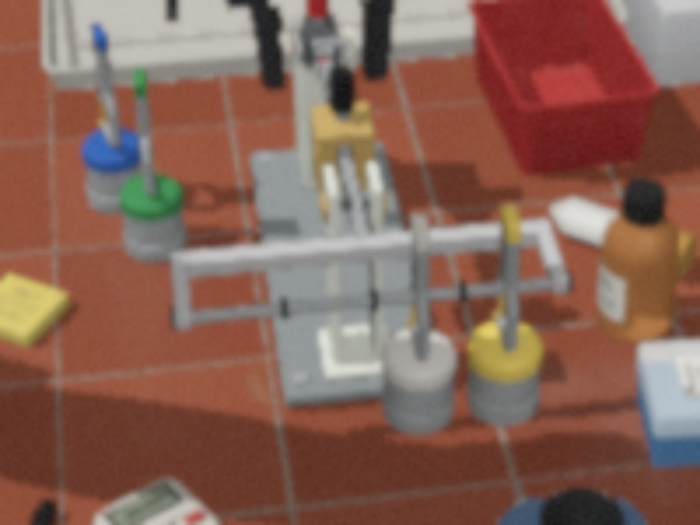

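arm_command:
  moves:
    - {"dx": 0.05,"dy": -0.03,"dz": 0.0,"twist": 0,"jaw": 70}
    - {"dx": 0.1,"dy": -0.06,"dz": 0.01,"twist": 0,"jaw": 70}
    - {"dx": 0.15,"dy": -0.08,"dz": 0.018,"twist": 0,"jaw": 70}
    - {"dx": 0.2,"dy": -0.105,"dz": 0.018,"twist": 0,"jaw": 70}
    - {"dx": 0.233,"dy": -0.113,"dz": 0.018,"twist": 0,"jaw": 70}
    - {"dx": 0.233,"dy": -0.113,"dz": 0.018,"twist": 0,"jaw": 70}
    - {"dx": 0.233,"dy": -0.113,"dz": 0.018,"twist": 0,"jaw": 70}

```text
time_s: 15.35
tcp_pos: [442.7, 89.1, 298.0]
ee_rot: [0.713, 0.701, 0.003, 0.003]
force: [0.0, -0.0, -1.1]
finger_gap: 64.1
```

```bash
python3 - <<'E'
from h import *
c,T,W=wshot("w15")
can(c,W,"green",(445,123));can(c,W,"blue",(418,186))
go(445.5,124,112,90)
E
```

```text
green lid 776 mean [445.4 128.9  53.4] rect [445.5 128.3] [43.7 44.6] 89
green tabtop 261 mean [445.9 127.4 155.5] rect [446. 127.] [21.7  9. ] 89
 hook dir 7.2 [445.5 142.1] 11.0 65
 tab dir 89.7 [445.9 128.1] 292 rect [446.  127.1] [22.  9.] 89
blue lid 695 mean [421.7 190.8  53.3] rect [419.9 191.8] [44.9 43.6] 28
blue tabtop 244 mean [419.5 192.1 155.4] rect [419.2 192.3] [ 9.4 20.9] 12
 hook dir 98.2 [423.2 179.8] 41.0 93
 tab dir 103.4 [420.  191.9] 322 rect [419.5 193. ] [10.2 22. ] 15
t 15.4 tcp [442.8  88.6 298. ] psi 89.0 -> d [0.0353 0.0006 0.186 ] twist -0.018 q [ 0.13  0.42 -0.62  1.98  0.34  0.84 -0.7 ] F [ 0.5 -0.3  0.4] gap 63.77815789871133
```

View pics/w15.png

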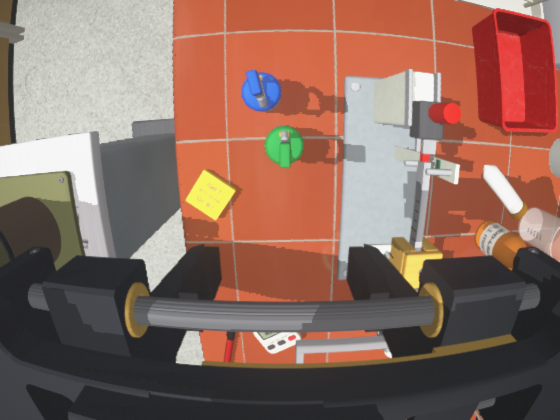

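arm_command:
  moves:
    - {"dx": 0.025,"dy": 0.003,"dz": 0.03,"twist": 0,"jaw": 90}
    - {"dx": 0.0385,"dy": 0.0027,"dz": 0.08,"twist": -0.01,"jaw": 90}
    - {"dx": 0.0385,"dy": 0.0027,"dz": 0.13,"twist": -0.01,"jaw": 90}
    - {"dx": 0.0385,"dy": 0.0027,"dz": 0.17,"twist": -0.01,"jaw": 90}
    - {"dx": 0.0385,"dy": 0.0027,"dz": 0.186,"twist": -0.01,"jaw": 90}
    - {"dx": 0.0385,"dy": 0.0027,"dz": 0.186,"twist": -0.01,"jaw": 90}
    - {"dx": 0.0385,"dy": 0.0027,"dz": 0.186,"twist": -0.01,"jaw": 90}

```text
time_s: 16.27
tcp_pos: [448.4, 126.7, 112.5]
ee_rot: [0.71, 0.704, 0.003, 0.003]
force: [0.6, 0.2, 0.9]
finger_gap: 57.0
```

```bash
python3 - <<'E'
from h import *
go(446,127.2,112,89.5)
c,T,W=wshot("w16");can(c,W,"green",(446,127))
E
```

```text
t 16.275 tcp [448.4 126.7 112.5] psi 89.5 -> d [ 0.0005 -0.0024  0.0005] twist -0.001 q [-0.17  0.73 -0.33  2.15  0.68  0.36 -1.08] F [0.6 0.2 0.9] gap 57.031142584882
green lid 2740 mean [445.9 131.3  53.1] rect [445.8 128.9] [44.2 46.7] 87
green tabtop 571 mean [445.9 134.2 153.5] rect [445.8 127.7] [22.6  8.5] 89
 hook dir 90.8 [445.9 142.8] 12.0 466
 tab dir 179.0 [445.7 134.9] 6305 rect [446.1 127.6] [23.3 87.2] 89
```

arm_command:
  moves:
    - {"dx": 0.0005,"dy": -0.002,"dz": 0,"twist": 0,"jaw": 255}
    - {"dx": 0,"dy": -0.002,"dz": 0,"twist": 0,"jaw": 255}
    - {"dx": 0,"dy": -0.002,"dz": 0,"twist": 0,"jaw": 255}
    - {"dx": 0,"dy": -0.002,"dz": 0,"twist": 0,"jaw": 255}
    - {"dx": 0,"dy": -0.002,"dz": 0,"twist": 0,"jaw": 255}
    - {"dx": 0,"dy": -0.002,"dz": -0.04,"twist": 0,"jaw": 255}
    - {"dx": 0,"dy": -0.002,"dz": -0.09,"twist": 0.0,"jaw": 255}
    - {"dx": 0,"dy": -0.002,"dz": -0.15,"twist": 0.0,"jaw": 255}
  grip_force: 50

```text
time_s: 17.32
tcp_pos: [444.1, 126.2, 263.6]
ee_rot: [0.71, 0.704, 0.002, 0.002]
force: [2.1, -0.7, -0.9]
finger_gap: 8.6
```

```bash
python3 - <<'E'
from h import *
go(420,-100,290,89);go(420,-230,290,89);go(548.5,-225,290,89)
E
```

```text
t 17.325 tcp [444.1 126.2 263.6] psi 89.5 -> d [-0.2264 -0.0219 -0.0266] twist 0.008 q [ 0.03  0.49 -0.62  2.    0.41  0.77 -0.84] F [ 2.1 -0.7 -0.9] gap 8.578164676825173
t 17.325 tcp [444.1 126.2 263.6] psi 89.5 -> d [-0.3564 -0.0207 -0.0266] twist 0.008 q [ 0.03  0.49 -0.62  2.    0.41  0.77 -0.84] F [ 2.1 -0.7 -0.9] gap 8.578164676825173
t 17.325 tcp [444.1 126.2 263.6] psi 89.5 -> d [-0.3502  0.1077 -0.0258] twist 0.008 q [ 0.03  0.49 -0.62  2.    0.41  0.77 -0.84] F [ 2.1 -0.7 -0.9] gap 8.578164676825173
```

arm_command:
  moves:
    - {"dx": -0.05,"dy": -0.01,"dz": -0.02,"twist": 0,"jaw": 255}
    - {"dx": -0.105,"dy": -0.022,"dz": -0.027,"twist": 0,"jaw": 255}
    - {"dx": -0.16,"dy": -0.022,"dz": -0.027,"twist": 0,"jaw": 255}
    - {"dx": -0.215,"dy": -0.022,"dz": -0.027,"twist": 0,"jaw": 255}
    - {"dx": -0.27,"dy": -0.02,"dz": -0.027,"twist": 0.008,"jaw": 255}
    - {"dx": -0.325,"dy": -0.01,"dz": -0.027,"twist": 0.008,"jaw": 255}
    - {"dx": -0.35,"dy": 0.025,"dz": -0.027,"twist": 0.008,"jaw": 255}
    - {"dx": -0.35,"dy": 0.07,"dz": -0.027,"twist": 0.008,"jaw": 255}

```text
time_s: 18.32
tcp_pos: [509.9, -228.4, 290.2]
ee_rot: [0.715, 0.699, 0.001, 0.002]
force: [0.7, 0.9, -0.9]
finger_gap: 8.4
```

```bash
python3 - <<'E'
from h import *
go(548.5,-210,189,89)
E
```

```text
t 18.325 tcp [ 509.9 -228.4  290.2] psi 88.6 -> d [0.0195 0.0377 0.1013] twist -0.006 q [ 0.7   0.59 -0.61  1.69  0.39  0.98 -0.07] F [ 0.7  0.9 -0.9] gap 8.39854309455986
```

arm_command:
  moves:
    - {"dx": 0.005,"dy": 0.03,"dz": 0.03,"twist": 0,"jaw": 255}
    - {"dx": 0.019,"dy": 0.0375,"dz": 0.07,"twist": -0.006,"jaw": 255}
    - {"dx": 0.0195,"dy": 0.0375,"dz": 0.1,"twist": -0.006,"jaw": 255}
    - {"dx": 0.0195,"dy": 0.0375,"dz": 0.101,"twist": -0.006,"jaw": 255}
    - {"dx": 0.0195,"dy": 0.0375,"dz": 0.101,"twist": -0.006,"jaw": 255}

```text
time_s: 18.95
tcp_pos: [548.6, -210.3, 190.1]
ee_rot: [0.714, 0.701, 0.001, 0.002]
force: [-0.5, 0.3, -0.2]
finger_gap: 9.0
```

```bash
cat >> h.py <<'E'
def collars(c,T,W):
    z=W[...,2];g=c["img"].max(-1)
    m=(g<75)&(z>140)&(z<165)&(W[...,1]>-170)&(W[...,1]<-120)&(W[...,0]<720)
    nl,lab,st,ce=cv2.connectedComponentsWithStats(m.astype(np.uint8))
    for i in range(1,nl):
        if st[i,4]>10: print(st[i,4],np.round(ce[i],1),"plane151",np.round(wplane(c,T,ce[i],151)[0],1))
def held(c,T,W,name):
    H=hsv(c).astype(int);m=COL[name](*[H[...,i] for i in range(3)]);q=(W-T[:3,3])@T[:3,:3]
    for lo,hi in((-50,-20),(50,75)):
        p=q[m&(q[...,2]>lo)&(q[...,2]<hi)&(abs(q[...,1])<30)&(abs(q[...,0])<35)]; print(lo,len(p), np.round(np.percentile(p,[2,50,98],axis=0),1) if len(p) else "")
E
python3 - <<'E'
from h import *
c,T,W=wshot("w18");collars(c,T,W);held(c,T,W,"green")
go(548.5,-144.1,189,89)
E
```

```text
165 [230.8 125.5] plane151 [ 520.4 -142.4  151. ]
136 [329.8 125.4] plane151 [ 576.3 -143.5  151. ]
72 [121.  132.8] plane151 [ 451.  -141.9  151. ]
-50 649 [[ -9.8  -4.1 -43.9]
 [ 10.6   0.3 -41.8]
 [ 11.7   4.3 -32.3]]
50 2557 [[-12.9 -20.9  57.3]
 [  5.6   0.4  59.2]
 [ 23.   21.1  64.5]]
t 19.0 tcp [ 549.  -210.4  190.6] psi 88.9 -> d [ 0.0663 -0.0017  0.0015] twist -0.001 q [ 0.59  0.74 -0.54  1.73  0.5   0.81 -0.2 ] F [ 0.9 -0.5 -0.7] gap 8.349228268189972
```

View pics/w18.png

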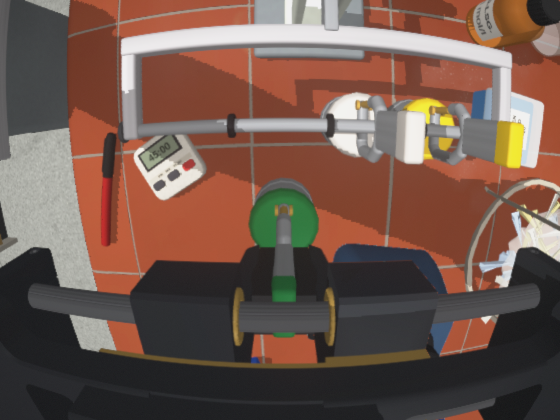

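arm_command:
  moves:
    - {"dx": 0.025,"dy": -0.001,"dz": 0.001,"twist": 0,"jaw": 255}
    - {"dx": 0.04,"dy": -0.0015,"dz": 0.001,"twist": 0,"jaw": 255}
    - {"dx": 0.053,"dy": -0.0015,"dz": 0.001,"twist": 0,"jaw": 255}
    - {"dx": 0.066,"dy": -0.0015,"dz": 0.001,"twist": 0,"jaw": 255}
    - {"dx": 0.066,"dy": -0.0015,"dz": 0.001,"twist": 0,"jaw": 255}
    - {"dx": 0.066,"dy": -0.0015,"dz": 0.001,"twist": 0,"jaw": 255}

```text
time_s: 19.75
tcp_pos: [548.4, -143.7, 189.2]
ee_rot: [0.713, 0.701, 0.002, 0.002]
force: [-0.4, 1.8, -4.8]
finger_gap: 8.7
```

```bash
python3 - <<'E'
from h import *
go(548.5,-144.4,164,89)
c,T,W=wshot("w19");held(c,T,W,"green")
go(548.5,-144.4,164,89)
E
```

```text
t 19.75 tcp [ 548.4 -143.7  189.2] psi 89.0 -> d [-0.0006 -0.0001  0.0252] twist -0.0 q [ 0.48  0.72 -0.53  1.79  0.5   0.77 -0.32] F [-0.4  1.8 -4.8] gap 8.694327481937464
-50 646 [[ -9.5  -4.1 -43.8]
 [ 10.6   0.1 -41.8]
 [ 11.8   4.3 -32.1]]
50 1871 [[-13.3 -20.8  57.4]
 [  9.7   0.4  59.4]
 [ 23.   21.1  64.1]]
t 19.8 tcp [ 548.5 -144.   189.2] psi 89.0 -> d [-0.0004 -0.0001  0.0252] twist -0.001 q [ 0.48  0.72 -0.53  1.79  0.5   0.77 -0.32] F [ 0.3  2.  -5.4] gap 8.967044600875342
```

View pics/w19.png

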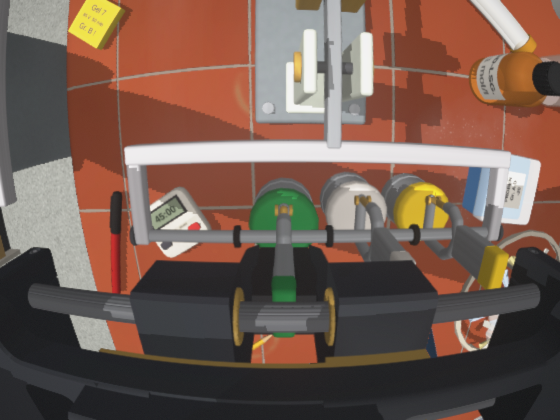

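arm_command:
  moves:
    - {"dx": -0.0005,"dy": 0,"dz": 0.008,"twist": 0,"jaw": 255}
    - {"dx": -0.0005,"dy": 0,"dz": 0.015,"twist": 0,"jaw": 255}
    - {"dx": -0.0005,"dy": 0,"dz": 0.021,"twist": 0,"jaw": 255}
    - {"dx": -0.0005,"dy": 0,"dz": 0.0255,"twist": 0,"jaw": 255}
    - {"dx": -0.0005,"dy": 0,"dz": 0.026,"twist": 0,"jaw": 255}
    - {"dx": -0.0005,"dy": 0,"dz": 0.026,"twist": 0,"jaw": 255}

```text
time_s: 20.55
tcp_pos: [548.8, -144.3, 163.7]
ee_rot: [0.713, 0.701, 0.002, 0.003]
force: [-1.0, -0.7, 3.0]
finger_gap: 8.9
```

arm_command:
  moves:
    - {"dx": 0,"dy": 0,"dz": 0.0,"twist": 0,"jaw": 190}
    - {"dx": 0,"dy": 0,"dz": 0.0,"twist": 0,"jaw": 190}
    - {"dx": 0,"dy": 0,"dz": 0.0,"twist": 0,"jaw": 190}
    - {"dx": 0,"dy": 0,"dz": -0.03,"twist": 0,"jaw": 190}
    - {"dx": 0,"dy": 0,"dz": -0.07,"twist": 0,"jaw": 190}
    - {"dx": 0,"dy": 0,"dz": -0.12,"twist": 0,"jaw": 100}
    - {"dx": 0.03,"dy": -0.03,"dz": -0.14,"twist": 0,"jaw": 70}

```text
time_s: 21.42
tcp_pos: [521.1, -115.1, 305.9]
ee_rot: [0.715, 0.699, 0.004, 0.005]
force: [-0.6, 0.2, -0.3]
finger_gap: 40.3
```

```bash
python3 - <<'E'
from h import *
c,T,W=wshot("w20")
go(425,155,300,103)
E
```

```text
t 21.475 tcp [ 516.5 -108.5  307.4] psi 89.2 -> d [ 0.2622 -0.0953  0.0067] twist -0.241 q [ 0.51  0.52 -0.63  1.76  0.36  0.97 -0.27] F [-4.3  2.8 -0.2] gap 44.381426470577175
```

View pics/w20.png

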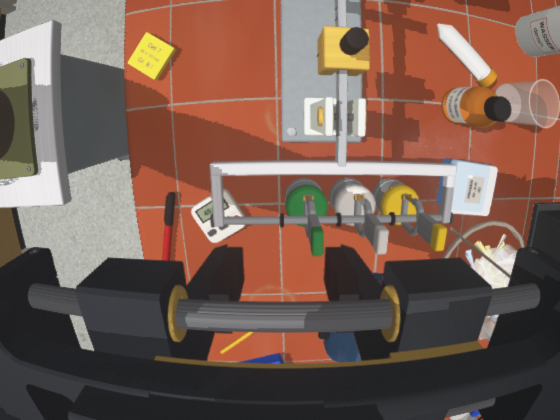

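Three are hung. Blue next.

arm_command:
  moves:
    - {"dx": 0.05,"dy": -0.02,"dz": 0.0,"twist": -0.03,"jaw": 70}
    - {"dx": 0.1,"dy": -0.04,"dz": 0.0,"twist": -0.08,"jaw": 70}
    - {"dx": 0.155,"dy": -0.06,"dz": 0.0,"twist": -0.13,"jaw": 70}
    - {"dx": 0.21,"dy": -0.08,"dz": 0.006,"twist": -0.2,"jaw": 70}
    - {"dx": 0.255,"dy": -0.095,"dz": 0.006,"twist": -0.24,"jaw": 70}
    - {"dx": 0.262,"dy": -0.095,"dz": 0.006,"twist": -0.24,"jaw": 70}
    - {"dx": 0.262,"dy": -0.095,"dz": 0.006,"twist": -0.24,"jaw": 70}

```text
time_s: 22.35
tcp_pos: [425.5, 154.5, 300.5]
ee_rot: [0.623, 0.782, 0.003, 0.004]
force: [0.3, -0.4, -1.2]
finger_gap: 64.2
```

```bash
python3 - <<'E'
from h import *
c,T,W=wshot("w21")
can(c,W,"blue",(418,186))
go(419.5,192.5,112,103)
E
```

```text
blue lid 753 mean [418.4 194.6  53.5] rect [418.9 194.5] [44.8 42.5] 19
blue tabtop 235 mean [419.  193.8 155.6] rect [418.7 193.4] [ 8.9 20.9] 13
 hook dir 102.3 [415.8 206.6] 40.0 70
 tab dir 103.5 [418.8 194.6] 264 rect [418.7 193.6] [ 8.9 21.5] 13
t 22.4 tcp [425.7 153.5 300.4] psi 102.8 -> d [0.04   0.0011 0.1883] twist -0.003 q [ 0.04  0.44 -0.71  1.97  0.38  0.86 -0.66] F [ 0.5  0.  -0. ] gap 63.69366383146612
```

View pics/w21.png

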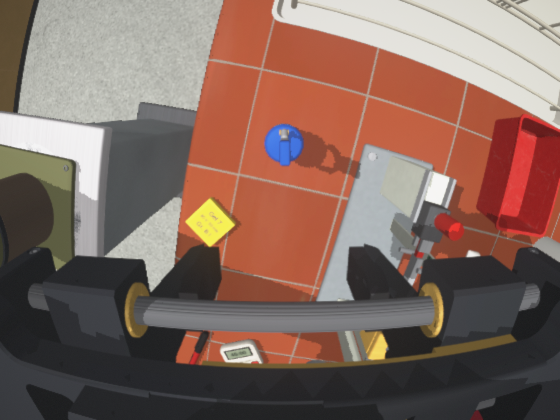

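arm_command:
  moves:
    - {"dx": 0.025,"dy": 0.001,"dz": 0.03,"twist": 0,"jaw": 90}
    - {"dx": 0.041,"dy": 0.0005,"dz": 0.08,"twist": -0.003,"jaw": 90}
    - {"dx": 0.041,"dy": 0.0,"dz": 0.13,"twist": -0.003,"jaw": 90}
    - {"dx": 0.041,"dy": 0.0,"dz": 0.17,"twist": -0.003,"jaw": 90}
    - {"dx": 0.041,"dy": 0.0,"dz": 0.188,"twist": -0.003,"jaw": 90}
    - {"dx": 0.041,"dy": 0.0,"dz": 0.188,"twist": -0.003,"jaw": 90}
    - {"dx": 0.041,"dy": 0.0,"dz": 0.188,"twist": -0.003,"jaw": 90}

```text
time_s: 23.28
tcp_pos: [419.1, 192.6, 112.8]
ee_rot: [0.623, 0.782, 0.003, 0.004]
force: [1.0, 0.2, 1.0]
finger_gap: 56.8
```

```bash
python3 - <<'E'
from h import *
go(418.8,193.5,112,103)
c,T,W=wshot("w22");can(c,W,"blue",(418,193))
E
```

```text
t 23.275 tcp [419.1 192.6 112.8] psi 102.9 -> d [ 0.0009 -0.0001  0.0008] twist -0.002 q [-0.29  0.73 -0.39  2.16  0.78  0.38 -1.1 ] F [1.  0.2 1. ] gap 56.828155556443626
blue lid 2693 mean [418.  197.4  53.1] rect [418.7 195.2] [45.6 44.4] 15
blue tabtop 548 mean [417.4 201.  153.4] rect [419.  193.7] [ 8.4 22.6] 12
 hook dir 105.2 [415.5 208.5] 11.0 469
 tab dir 12.7 [416.3 200.6] 6398 rect [417.9 193.6] [87.3 23.2] 13
```

arm_command:
  moves:
    - {"dx": 0.001,"dy": 0,"dz": 0.001,"twist": 0,"jaw": 255}
    - {"dx": 0.001,"dy": 0,"dz": 0.001,"twist": 0,"jaw": 255}
    - {"dx": 0.001,"dy": 0,"dz": 0.001,"twist": 0,"jaw": 255}
    - {"dx": 0.001,"dy": 0,"dz": 0.001,"twist": 0,"jaw": 255}
    - {"dx": 0.001,"dy": 0,"dz": 0.001,"twist": 0,"jaw": 255}
    - {"dx": 0.001,"dy": 0,"dz": -0.04,"twist": 0,"jaw": 255}
    - {"dx": 0.001,"dy": 0,"dz": -0.09,"twist": 0.0,"jaw": 255}
    - {"dx": 0.001,"dy": 0,"dz": -0.15,"twist": 0.0,"jaw": 255}
  grip_force: 50

```text
time_s: 24.32
tcp_pos: [416.5, 193.3, 263.9]
ee_rot: [0.623, 0.782, 0.002, 0.003]
force: [1.1, 0.2, -2.1]
finger_gap: 8.7
```

```bash
python3 - <<'E'
from h import *
go(410,-100,290,89);go(430,-230,290,89);go(492.5,-210,290,89)
E
```

```text
t 24.325 tcp [416.5 193.3 263.9] psi 102.9 -> d [-0.2845 -0.0718 -0.0257] twist 0.243 q [-0.08  0.5  -0.7   2.    0.46  0.79 -0.82] F [ 1.1  0.2 -2.1] gap 8.716303136404195
t 24.325 tcp [416.5 193.3 263.9] psi 102.9 -> d [-0.4157 -0.0814 -0.0254] twist 0.243 q [-0.08  0.5  -0.7   2.    0.46  0.79 -0.82] F [ 1.1  0.2 -2.1] gap 8.716303136404195
t 24.325 tcp [416.5 193.3 263.9] psi 102.9 -> d [-0.4102 -0.0161 -0.0249] twist 0.243 q [-0.08  0.5  -0.7   2.    0.46  0.79 -0.82] F [ 1.1  0.2 -2.1] gap 8.716303136404195
```

arm_command:
  moves:
    - {"dx": -0.055,"dy": -0.015,"dz": -0.02,"twist": 0.03,"jaw": 255}
    - {"dx": -0.11,"dy": -0.03,"dz": -0.026,"twist": 0.06,"jaw": 255}
    - {"dx": -0.165,"dy": -0.042,"dz": -0.026,"twist": 0.1,"jaw": 255}
    - {"dx": -0.22,"dy": -0.056,"dz": -0.026,"twist": 0.14,"jaw": 255}
    - {"dx": -0.28,"dy": -0.071,"dz": -0.026,"twist": 0.18,"jaw": 255}
    - {"dx": -0.335,"dy": -0.075,"dz": -0.026,"twist": 0.22,"jaw": 255}
    - {"dx": -0.39,"dy": -0.075,"dz": -0.026,"twist": 0.243,"jaw": 255}
    - {"dx": -0.415,"dy": -0.06,"dz": -0.026,"twist": 0.243,"jaw": 255}

```text
time_s: 25.32
tcp_pos: [449.3, -228.7, 290.1]
ee_rot: [0.715, 0.699, 0.001, 0.003]
force: [-0.0, 0.1, -0.8]
finger_gap: 8.4
```

```bash
python3 - <<'E'
from h import *
go(492.5,-210,189,89)
E
```

```text
t 25.325 tcp [ 449.3 -228.7  290.1] psi 88.6 -> d [0.02   0.0422 0.1013] twist -0.006 q [ 0.79  0.52 -0.64  1.85  0.39  0.9  -0.06] F [-0.   0.1 -0.8] gap 8.358145977843291
```

arm_command:
  moves:
    - {"dx": 0.005,"dy": 0.03,"dz": 0.03,"twist": 0,"jaw": 255}
    - {"dx": 0.0195,"dy": 0.042,"dz": 0.07,"twist": -0.006,"jaw": 255}
    - {"dx": 0.0195,"dy": 0.042,"dz": 0.1,"twist": -0.006,"jaw": 255}
    - {"dx": 0.0195,"dy": 0.042,"dz": 0.101,"twist": -0.006,"jaw": 255}
    - {"dx": 0.0195,"dy": 0.042,"dz": 0.101,"twist": -0.006,"jaw": 255}

```text
time_s: 25.95
tcp_pos: [492.6, -210.7, 190.0]
ee_rot: [0.713, 0.701, 0.001, 0.003]
force: [-0.2, 0.4, -1.4]
finger_gap: 8.2
```

```bash
python3 - <<'E'
from h import *
c,T,W=wshot("w23");collars(c,T,W);held(c,T,W,"blue")
go(492.5,-143.2,189,89)
E
```

```text
154 [330.1 122.7] plane151 [ 520.4 -142.5  151. ]
14 [211.1 133.6] plane151 [ 452.8 -147.1  151. ]
-50 638 [[-10.   -4.1 -44.5]
 [  9.8   0.1 -42.2]
 [ 10.9   4.3 -32.3]]
50 2465 [[-12.8 -20.3  56.7]
 [  5.    1.1  58.6]
 [ 22.4  21.   63.6]]
t 26.0 tcp [ 492.9 -210.9  190.5] psi 89.0 -> d [ 0.0677 -0.0016  0.0012] twist -0.001 q [ 0.65  0.68 -0.55  1.88  0.53  0.72 -0.22] F [ 0.2 -0.  -0.5] gap 8.5001271628499
```

View pics/w23.png

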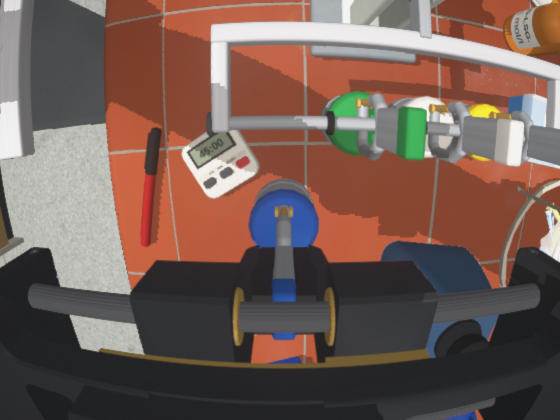

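arm_command:
  moves:
    - {"dx": 0.025,"dy": -0.002,"dz": 0.001,"twist": 0,"jaw": 255}
    - {"dx": 0.04,"dy": -0.003,"dz": 0.001,"twist": 0,"jaw": 255}
    - {"dx": 0.053,"dy": -0.003,"dz": 0.001,"twist": 0,"jaw": 255}
    - {"dx": 0.067,"dy": -0.003,"dz": 0.001,"twist": 0,"jaw": 255}
    - {"dx": 0.067,"dy": -0.003,"dz": 0.001,"twist": 0,"jaw": 255}
    - {"dx": 0.067,"dy": -0.003,"dz": 0.001,"twist": 0,"jaw": 255}

```text
time_s: 26.75
tcp_pos: [490.9, -143.2, 189.0]
ee_rot: [0.713, 0.701, 0.002, 0.003]
force: [0.3, 1.8, -5.7]
finger_gap: 8.8
```

```bash
python3 - <<'E'
from h import *
c,T,W=wshot("w24");held(c,T,W,"blue")
go(491,-143.7,163.5,89)
E
```

```text
-50 632 [[-10.2  -4.1 -44.4]
 [  9.8   0.2 -42.2]
 [ 10.9   4.3 -32.3]]
50 1820 [[-13.1 -20.2  56.7]
 [  9.6   1.1  58.7]
 [ 22.7  21.1  63.6]]
t 26.8 tcp [ 490.9 -143.4  188.9] psi 89.0 -> d [-0.0002 -0.0001  0.0254] twist -0.0 q [ 0.52  0.66 -0.53  1.95  0.53  0.67 -0.36] F [-0.4  2.2 -5.4] gap 8.969062241393738
```

View pics/w24.png

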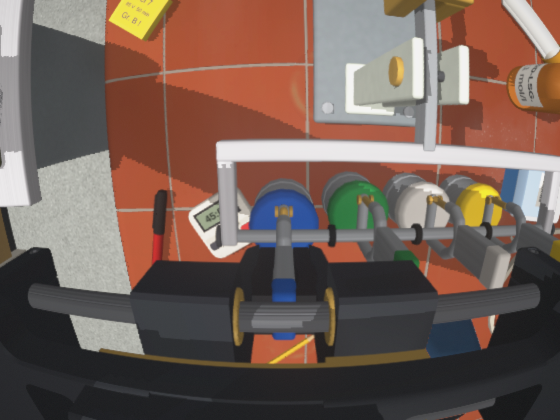

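arm_command:
  moves:
    - {"dx": -0.0005,"dy": 0,"dz": 0.008,"twist": 0,"jaw": 255}
    - {"dx": -0.0005,"dy": 0,"dz": 0.015,"twist": 0,"jaw": 255}
    - {"dx": -0.0005,"dy": 0,"dz": 0.021,"twist": 0,"jaw": 255}
    - {"dx": -0.0005,"dy": 0,"dz": 0.0255,"twist": 0,"jaw": 255}
    - {"dx": -0.0005,"dy": 0,"dz": 0.026,"twist": 0,"jaw": 255}
    - {"dx": -0.0005,"dy": 0,"dz": 0.026,"twist": 0,"jaw": 255}

```text
time_s: 27.55
tcp_pos: [491.3, -143.8, 163.4]
ee_rot: [0.713, 0.701, 0.002, 0.003]
force: [-1.0, 0.3, 3.7]
finger_gap: 8.7
```

arm_command:
  moves:
    - {"dx": 0,"dy": 0,"dz": 0.0,"twist": 0,"jaw": 190}
    - {"dx": 0,"dy": 0,"dz": 0.0,"twist": 0,"jaw": 190}
    - {"dx": 0,"dy": 0,"dz": 0.0,"twist": 0,"jaw": 190}
    - {"dx": 0,"dy": 0,"dz": -0.03,"twist": 0,"jaw": 190}
    - {"dx": 0,"dy": 0,"dz": -0.07,"twist": 0,"jaw": 190}
    - {"dx": 0,"dy": 0,"dz": -0.12,"twist": 0,"jaw": 100}
    - {"dx": 0.0,"dy": 0.0,"dz": -0.14,"twist": 0,"jaw": 70}

```text
time_s: 28.42
tcp_pos: [491.5, -143.3, 306.1]
ee_rot: [0.713, 0.701, 0.003, 0.005]
force: [0.4, -0.2, 0.2]
finger_gap: 40.2
```

```bash
python3 - <<'E'
from h import *
c,T,W=wshot("w25")
c=vision.capture("side");cv2.imwrite("pics/s25.png",cv2.resize(c["img"][150:300,160:360,::-1],None,fx=3.5,fy=3.5,interpolation=cv2.INTER_CUBIC))
c=vision.capture("scene");cv2.imwrite("pics/c25.png",cv2.resize(c["img"][160:310,180:380,::-1],None,fx=3.5,fy=3.5,interpolation=cv2.INTER_CUBIC))
go(575,130,300,89)
E
```

```text
t 28.575 tcp [ 490.7 -143.5  303.9] psi 89.0 -> d [0.275  0.0794 0.0037] twist -0.001 q [ 0.61  0.51 -0.65  1.81  0.37  0.94 -0.22] F [-0.4  0.2 -1. ] gap 52.484035897611726
```

View pics/w25.png

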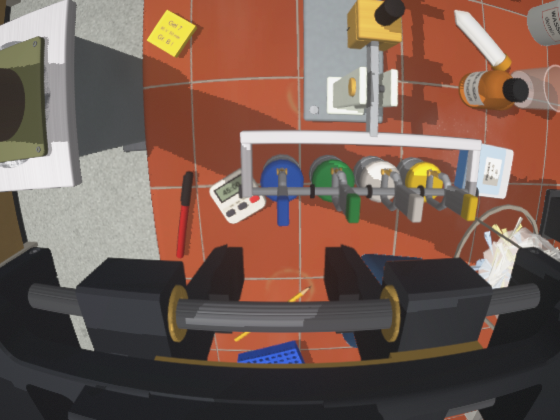

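View pics/s25.png

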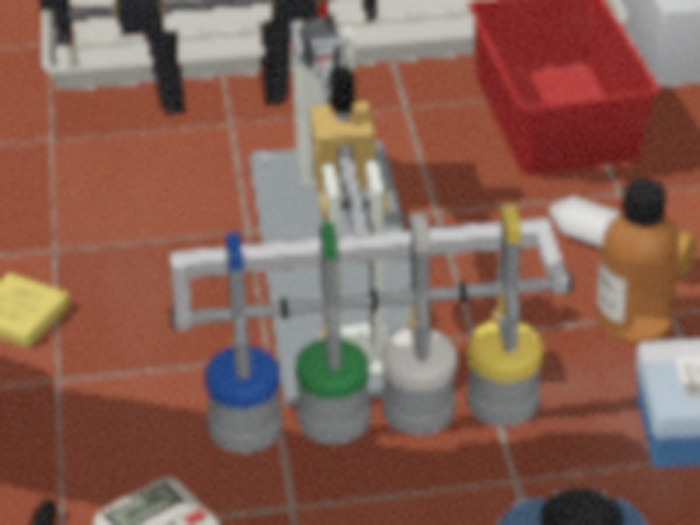

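View pics/c25.png

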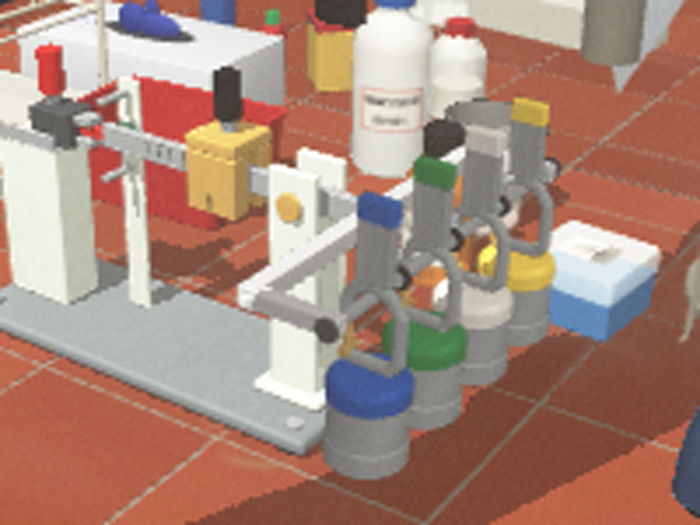

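arm_command:
  moves:
    - {"dx": 0.05,"dy": 0.01,"dz": 0.0,"twist": 0,"jaw": 70}
    - {"dx": 0.1,"dy": 0.025,"dz": 0.004,"twist": 0,"jaw": 70}
    - {"dx": 0.16,"dy": 0.045,"dz": 0.004,"twist": 0,"jaw": 70}
    - {"dx": 0.22,"dy": 0.065,"dz": 0.004,"twist": 0,"jaw": 70}
    - {"dx": 0.265,"dy": 0.08,"dz": 0.004,"twist": 0,"jaw": 70}
    - {"dx": 0.265,"dy": 0.08,"dz": 0.004,"twist": 0,"jaw": 70}
    - {"dx": 0.265,"dy": 0.08,"dz": 0.004,"twist": 0,"jaw": 70}

```text
time_s: 29.45
tcp_pos: [574.7, 118.6, 298.0]
ee_rot: [0.714, 0.701, 0.0, 0.004]
force: [0.0, -1.1, 0.3]
finger_gap: 64.0
```

```bash
python3 - <<'E'
from h import *
c,T,W=wshot("w26")
H=hsv(c).astype(int);h,s,v=H[...,0],H[...,1],H[...,2];z=W[...,2]
m=((h<6)|(h>172))&(s>150)&(z>135)&(z<215)&(W[...,1]>60)&(W[...,1]<230)&(W[...,0]>540)&(W[...,0]<620)
nl,lab,st,ce=cv2.connectedComponentsWithStats(m.astype(np.uint8))
for i in range(1,nl):
    if st[i,4]>8: p=W[lab==i];print("red",st[i,4],np.round(ce[i],1),np.round(np.percentile(p,[3,50,97],axis=0),1).tolist())
k=(z>212)&(z<222)&(abs(W[...,0]-576)<25)&(W[...,1]>-10)&(W[...,1]<60);p=W[k];print("pknob top",len(p),np.round(np.percentile(p,[3,50,97],axis=0),1).tolist(),p.mean(0))
k=(z>198)&(z<208)&(abs(W[...,0]-576)<25)&(W[...,1]>130)&(W[...,1]<200);p=W[k];print("lknob top",len(p),np.round(np.percentile(p,[3,50,97],axis=0),1).tolist(),p.mean(0))
go(575,163,174,89)
E
```

```text
red 427 [290.5 144.7] [[574.4, 161.4, 199.5], [581.2, 169.0, 201.1], [589.2, 176.5, 202.3]]
red 45 [289.3 188.5] [[578.0, 122.3, 152.6], [580.8, 125.2, 153.7], [584.5, 127.3, 155.0]]
pknob top 22 [[573.4, 9.0, 214.2], [578.5, 10.5, 215.3], [582.8, 11.9, 216.6]] [578.46690875  10.57357282 215.33964767]
lknob top 454 [[573.7, 161.1, 199.3], [581.7, 168.9, 201.0], [589.3, 176.4, 202.3]] [581.549783   168.84322619 200.98805074]
t 29.5 tcp [574.8 117.8 298.3] psi 88.9 -> d [ 0.0458 -0.0015  0.1241] twist -0.002 q [ 0.06  0.62 -0.61  1.6   0.4   1.04 -0.68] F [ 0.5 -0.7 -0.5] gap 63.770552318107924
```

View pics/w26.png

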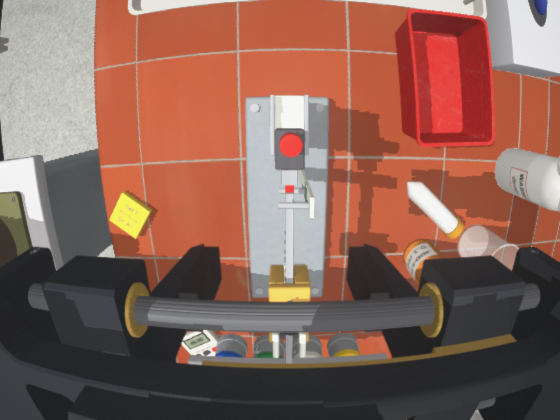

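arm_command:
  moves:
    - {"dx": 0.03,"dy": 0.004,"dz": 0.02,"twist": 0,"jaw": 90}
    - {"dx": 0.051,"dy": 0.0057,"dz": 0.05,"twist": 0,"jaw": 110}
    - {"dx": 0.051,"dy": 0.0057,"dz": 0.09,"twist": 0,"jaw": 110}
    - {"dx": 0.051,"dy": 0.0057,"dz": 0.115,"twist": 0,"jaw": 110}
    - {"dx": 0.051,"dy": 0.0057,"dz": 0.124,"twist": 0,"jaw": 110}
    - {"dx": 0.051,"dy": 0.0057,"dz": 0.124,"twist": 0,"jaw": 110}
    - {"dx": 0.051,"dy": 0.0057,"dz": 0.124,"twist": 0,"jaw": 110}

```text
time_s: 30.38
tcp_pos: [583.1, 167.9, 175.3]
ee_rot: [0.714, 0.7, 0.001, 0.005]
force: [0.0, -0.5, 0.5]
finger_gap: 50.4
```

```bash
python3 - <<'E'
from h import *
c,T,W=wshot("w27")
go(581.5,168.8,174,89)
E
```

```text
t 30.425 tcp [583.1 168.1 175.3] psi 88.8 -> d [ 0.0007 -0.0016  0.0013] twist -0.003 q [-0.07  0.78 -0.52  1.68  0.52  0.82 -0.85] F [-0.1  0.2  0. ] gap 50.16307530946529
```

View pics/w27.png

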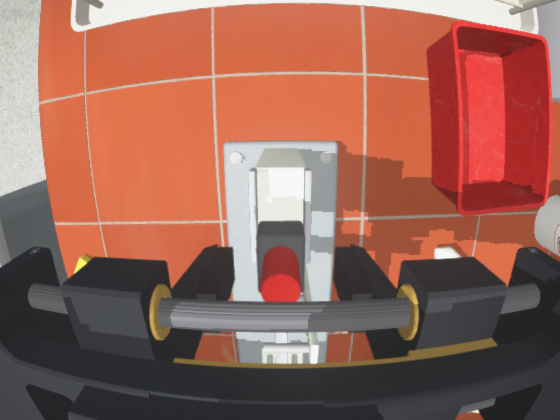

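Red knob is centred between the fingers. Closing gently and drawing it back.

arm_command:
  moves:
    - {"dx": 0.0005,"dy": -0.0015,"dz": 0,"twist": 0,"jaw": 255}
    - {"dx": 0.0005,"dy": -0.0015,"dz": 0,"twist": 0,"jaw": 255}
    - {"dx": 0.0005,"dy": -0.0015,"dz": 0,"twist": 0,"jaw": 255}
    - {"dx": 0.0005,"dy": -0.0015,"dz": 0,"twist": 0,"jaw": 255}
    - {"dx": 0.0005,"dy": -0.0015,"dz": 0,"twist": 0,"jaw": 255}
  grip_force: 20

```text
time_s: 31.05
tcp_pos: [581.6, 168.6, 175.4]
ee_rot: [0.714, 0.7, 0.001, 0.005]
force: [-0.3, 0.3, 1.1]
finger_gap: 17.4
```

arm_command:
  moves:
    - {"dx": 0.004,"dy": 0,"dz": 0,"twist": 0,"jaw": 255}
    - {"dx": 0.009,"dy": 0,"dz": 0,"twist": 0,"jaw": 255}
    - {"dx": 0.013,"dy": 0,"dz": 0,"twist": 0,"jaw": 255}
    - {"dx": 0.017,"dy": 0,"dz": 0,"twist": 0,"jaw": 255}
    - {"dx": 0.021,"dy": 0,"dz": 0,"twist": 0,"jaw": 255}
    - {"dx": 0.024,"dy": 0,"dz": 0,"twist": 0,"jaw": 255}
    - {"dx": 0.026,"dy": 0,"dz": 0,"twist": 0,"jaw": 255}
    - {"dx": 0.027,"dy": 0,"dz": 0,"twist": 0,"jaw": 255}

```text
time_s: 32.05
tcp_pos: [582.0, 193.8, 175.3]
ee_rot: [0.715, 0.7, -0.0, 0.006]
force: [-1.9, -6.7, 6.1]
finger_gap: 17.1
```

arm_command:
  moves:
    - {"dx": 0.001,"dy": 0,"dz": 0,"twist": 0,"jaw": 255}
    - {"dx": 0,"dy": 0,"dz": 0,"twist": 0,"jaw": 130}
    - {"dx": 0,"dy": 0,"dz": 0,"twist": 0,"jaw": 130}
    - {"dx": 0,"dy": 0,"dz": 0,"twist": 0,"jaw": 130}
    - {"dx": 0,"dy": 0,"dz": -0.04,"twist": 0,"jaw": 110}
    - {"dx": -0.02,"dy": 0,"dz": -0.09,"twist": 0,"jaw": 110}
    - {"dx": -0.08,"dy": 0,"dz": -0.12,"twist": 0,"jaw": 110}
    - {"dx": -0.13,"dy": 0,"dz": -0.12,"twist": 0,"jaw": 110}

```text
time_s: 33.05
tcp_pos: [579.7, 64.7, 298.9]
ee_rot: [0.714, 0.7, 0.002, 0.007]
force: [-0.6, -1.0, -0.5]
finger_gap: 50.5
```

```bash
python3 - <<'E'
from h import *
c,T,W=wshot("w28");z=W[...,2]
k=(z>198)&(z<208)&(abs(W[...,0]-580)<25)&(W[...,1]>130)&(W[...,1]<230);p=W[k];print("lknob top",len(p),np.round(p.mean(0),1))
c=vision.capture("scene");cv2.imwrite("pics/c28.png",cv2.resize(c["img"][150:300,170:370,::-1],None,fx=3.5,fy=3.5,interpolation=cv2.INTER_CUBIC))
go(579,14,190,89)
E
```

```text
lknob top 421 [581.9 193.  200.9]
t 33.15 tcp [579.1  56.3 296.5] psi 88.1 -> d [-0.0408  0.0003  0.1071] twist -0.015 q [ 0.16  0.61 -0.6   1.62  0.41  1.03 -0.6 ] F [-0.1 -0.5 -0.5] gap 49.87531496480134
```

View pics/w28.png

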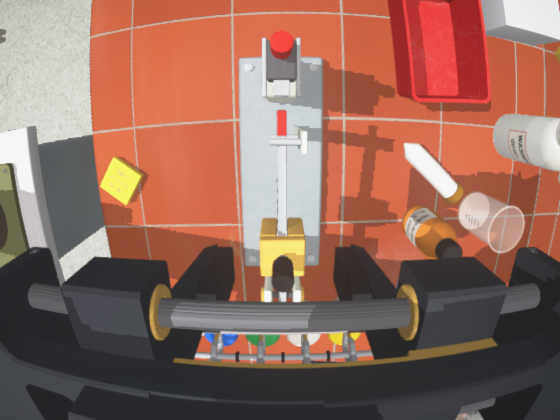

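View pics/c28.png

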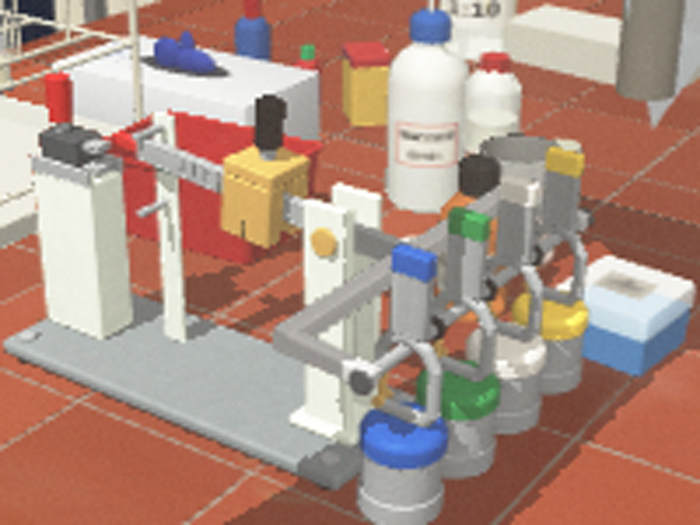

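```bash
python3 - <<'E'
from h import *
c,T,W=wshot("w29");z=W[...,2];g=c["img"].max(-1)
k=(z>185)&(z<232)&(abs(W[...,0]-579)<20)&(W[...,1]>-20)&(W[...,1]<60)&(g<80);p=W[k]
print(len(p),np.round(np.percentile(p,[3,50,97],axis=0),1).tolist())
t=p[p[:,2]>np.percentile(p[:,2],97)-4];print("top",len(t),t.mean(0),np.ptp(t,axis=0))
print(np.percentile(t,[1,99],axis=0))
H=hsv(c).astype(int);b=(H[...,0]>15)&(H[...,0]<28)&(H[...,1]>120)&(z>165)&(z<195)&(abs(W[...,0]-579)<40)&(W[...,1]>-30)&(W[...,1]<80);p=W[b];print("brass",np.round(np.percentile(p,[2,98],axis=0),1))
go(579,14,195,89)
E
```

```text
445 [[572.0, 5.6, 197.0], [578.4, 18.1, 214.2], [586.4, 21.0, 221.8]]
top 172 [577.48152346  12.48315811 220.5537763 ] [16.08293003 15.44306562  4.644736  ]
[[571.281897     4.39327398 217.88588771]
 [586.58064088  19.05874141 222.39402565]]
brass [[560.4  -2.  167.1]
 [598.4  34.7 185.6]]
t 33.2 tcp [578.7  60.7 296.3] psi 88.4 -> d [-0.0456  0.0008  0.1018] twist -0.011 q [ 0.16  0.61 -0.61  1.62  0.41  1.03 -0.6 ] F [-0.9  1.4 -0.7] gap 50.51593272261286
```

arm_command:
  moves:
    - {"dx": -0.02,"dy": 0.001,"dz": 0.01,"twist": 0,"jaw": 110}
    - {"dx": -0.04,"dy": 0.001,"dz": 0.03,"twist": -0.01,"jaw": 110}
    - {"dx": -0.0475,"dy": 0.0005,"dz": 0.06,"twist": -0.01,"jaw": 110}
    - {"dx": -0.0475,"dy": 0.0005,"dz": 0.09,"twist": -0.01,"jaw": 110}
    - {"dx": -0.0475,"dy": 0.0005,"dz": 0.1015,"twist": -0.01,"jaw": 110}
    - {"dx": -0.0475,"dy": 0.0005,"dz": 0.1015,"twist": -0.01,"jaw": 110}
    - {"dx": -0.0475,"dy": 0.0005,"dz": 0.1015,"twist": -0.01,"jaw": 110}

```text
time_s: 34.08
tcp_pos: [579.5, 13.1, 196.4]
ee_rot: [0.713, 0.701, 0.0, 0.007]
force: [-0.4, 1.0, 0.2]
finger_gap: 50.2
```

```bash
python3 - <<'E'
from h import *
c,T,W=wshot("w30")
go(578.5,12.5,195,89)
E
```

```text
t 34.125 tcp [579.5  12.8 196.5] psi 89.0 -> d [-0.0003 -0.001   0.0015] twist -0.0 q [ 0.21  0.72 -0.55  1.75  0.51  0.81 -0.61] F [-0.2 -0.4  0.3] gap 50.19762982061755
```

View pics/w30.png

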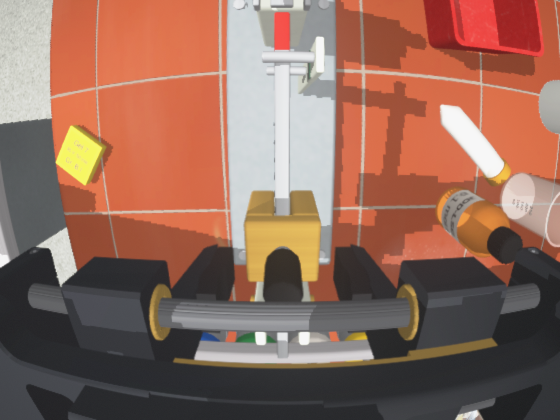

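The knob sits between the fingers at (282,270). Gripping it and sliding the poise out about 40 mm.

arm_command:
  moves:
    - {"dx": 0,"dy": -0.001,"dz": 0,"twist": 0,"jaw": 255}
    - {"dx": 0,"dy": -0.001,"dz": 0,"twist": 0,"jaw": 255}
    - {"dx": 0,"dy": -0.001,"dz": 0,"twist": 0,"jaw": 255}
    - {"dx": 0,"dy": -0.001,"dz": 0,"twist": 0,"jaw": 255}
    - {"dx": 0,"dy": -0.001,"dz": 0,"twist": 0,"jaw": 255}
  grip_force: 20

```text
time_s: 34.75
tcp_pos: [579.0, 12.8, 196.6]
ee_rot: [0.713, 0.701, 0.001, 0.007]
force: [0.9, -0.1, 1.9]
finger_gap: 17.2
```

arm_command:
  moves:
    - {"dx": 0.005,"dy": 0,"dz": 0,"twist": 0,"jaw": 255}
    - {"dx": 0.011,"dy": 0,"dz": 0,"twist": 0,"jaw": 255}
    - {"dx": 0.017,"dy": 0,"dz": 0,"twist": 0,"jaw": 255}
    - {"dx": 0.023,"dy": 0,"dz": 0,"twist": 0,"jaw": 255}
    - {"dx": 0.029,"dy": 0,"dz": 0,"twist": 0,"jaw": 255}
    - {"dx": 0.035,"dy": 0,"dz": 0,"twist": 0,"jaw": 255}
    - {"dx": 0.04,"dy": 0,"dz": 0,"twist": 0,"jaw": 255}
    - {"dx": 0.04,"dy": 0,"dz": 0,"twist": 0,"jaw": 255}

```text
time_s: 35.75
tcp_pos: [579.7, 54.2, 196.4]
ee_rot: [0.713, 0.701, 0.001, 0.007]
force: [1.5, 0.4, 1.1]
finger_gap: 17.4
```

arm_command:
  moves:
    - {"dx": 0,"dy": 0,"dz": 0,"twist": 0,"jaw": 130}
    - {"dx": 0,"dy": 0,"dz": 0,"twist": 0,"jaw": 130}
    - {"dx": 0,"dy": 0,"dz": 0,"twist": 0,"jaw": 130}
    - {"dx": 0,"dy": 0,"dz": -0.02,"twist": 0,"jaw": 130}
    - {"dx": 0,"dy": 0,"dz": -0.04,"twist": 0,"jaw": 130}
    - {"dx": 0,"dy": 0,"dz": -0.05,"twist": 0,"jaw": 130}
    - {"dx": 0,"dy": 0,"dz": -0.05,"twist": 0,"jaw": 130}
    - {"dx": 0,"dy": 0,"dz": -0.05,"twist": 0,"jaw": 130}

```text
time_s: 36.75
tcp_pos: [578.7, 54.4, 245.7]
ee_rot: [0.713, 0.701, 0.001, 0.007]
force: [0.2, -0.2, 0.4]
finger_gap: 43.1
```

```bash
python3 - <<'E'
from h import *
c,T,W=wshot("w31")
go(578.5,52.5,195,89)
for n in("scene",):
    c=vision.capture(n);cv2.imwrite("pics/c31.png",cv2.resize(c["img"][150:300,170:370,::-1],None,fx=3.5,fy=3.5,interpolation=cv2.INTER_CUBIC))
E
```

```text
t 36.8 tcp [578.6  54.4 245.5] psi 89.0 -> d [-0.0015 -0.0006  0.0505] twist 0.001 q [ 0.16  0.67 -0.58  1.69  0.46  0.91 -0.62] F [0.5 0.8 0.3] gap 43.33295087863542
```

View pics/w31.png

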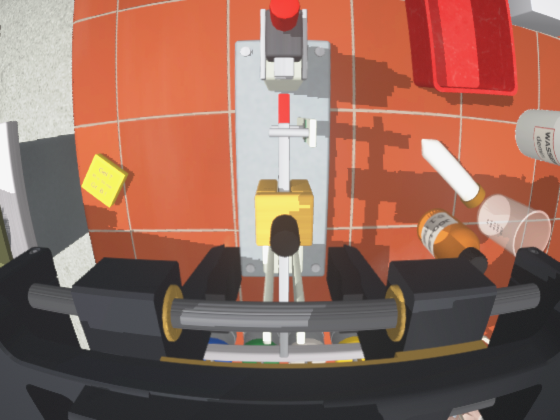

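View pics/c31.png

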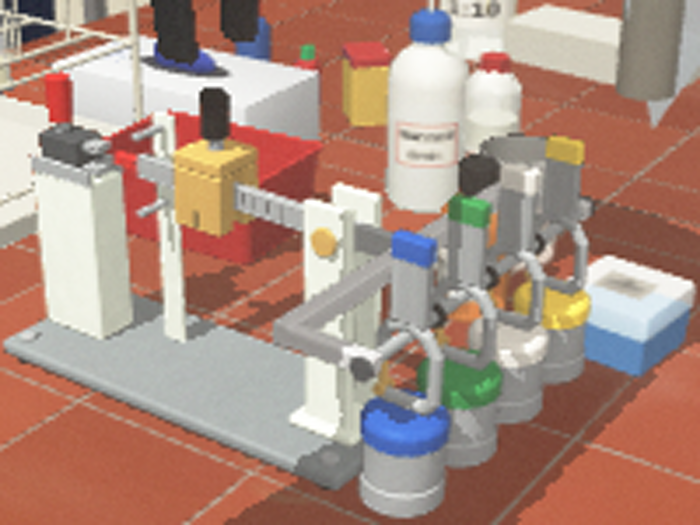

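```bash
cat >> h.py <<'E'
def tilt(n=3,verbose=True):
    out=[]
    for _ in range(n):
        s=manip.read_state();T=toolT(s);c=vision.capture("wrist");W=wcloud(c,T);z=W[...,2]
        # beam axis in world: x = 578.7+0.017*(y+43.6)
        xb=W[...,0]-(578.3+0.017*(W[...,1]+43.6))
        H=hsv(c).astype(int)
        k=(abs(xb)<3)&(W[...,1]>40)&(W[...,1]<150)&(z>135)&(z<185)
        br=(H[...,0]>14)&(H[...,0]<30)&(H[...,1]>110); br=cv2.dilate(br.astype(np.uint8),np.ones((5,5)))>0
        red=((H[...,0]<8)|(H[...,0]>172))&(H[...,1]>150)
        dark=c["img"].max(-1)<60
        p=W[k&~br&~red&~dark]
        for it in range(3):
            a=np.polyfit(p[:,1],p[:,2],1);r=p[:,2]-np.polyval(a,p[:,1]);p=p[abs(r)<max(1.5,2*r.std())]
        q=W[(abs(z-16)<6)&(abs(W[...,0]-580)>20)&(abs(W[...,0]-580)<50)&(W[...,1]>20)&(W[...,1]<140)&(H[...,1]<60)]
        b=np.polyfit(q[:,1],q[:,2],1) if len(q)>50 else (0,np.nan)
        t=W[k&red];t2=t[t[:,2]>138]
        out.append((a[0],b[0],len(p),p[:,1].min(),p[:,1].max(),np.polyval(a,-43.6),r.std(),len(t2),*(np.median(t2,0) if len(t2) else (0,0,0)),np.mean(q[:,2]) if len(q) else 0))
    o=np.array(out)
    if verbose: print("beam slope, base slope, n, ymin,ymax, z@pivot, sd, ntip, tip xyz, base z");print(np.round(o,4))
    return o
E
python3 - <<'E'
from h import *
tilt(2)
def scene_tip():
    c=vision.capture("scene");W=cloud(c);H=hsv(c).astype(int)
    m=((H[...,0]<6)|(H[...,0]>172))&(H[...,1]>140)&(abs(W[...,0]-578)<14)&(W[...,1]>110)&(W[...,1]<160)&(W[...,2]>125)&(W[...,2]<175)
    v,u=np.nonzero(m);print("scene tip",m.sum(),u.mean(),v.mean(),W[m].mean(0))
scene_tip();
c=np.load("scene0.npz");W=cloud(c);H=hsv(c).astype(int)
m=((H[...,0]<6)|(H[...,0]>172))&(H[...,1]>140)&(abs(W[...,0]-578)<14)&(W[...,1]>110)&(W[...,1]<160)&(W[...,2]>125)&(W[...,2]<175)
v,u=np.nonzero(m);print("scene tip0",m.sum(),u.mean(),v.mean(),W[m].mean(0))
E
```

```text
beam slope, base slope, n, ymin,ymax, z@pivot, sd, ntip, tip xyz, base z
[[2.690000e-02 4.000000e-04 5.160000e+02 7.259230e+01 1.213405e+02
  1.567091e+02 6.684000e-01 2.580000e+02 5.812728e+02 1.319021e+02
  1.573740e+02 1.512590e+01]
 [2.750000e-02 1.000000e-03 4.930000e+02 7.245690e+01 1.213684e+02
  1.566285e+02 6.745000e-01 2.570000e+02 5.814195e+02 1.319820e+02
  1.573230e+02 1.516550e+01]]
scene tip 24 205.58333333333334 195.25 [575.92284045 130.8365529  155.55319959]
scene tip0 19 205.1578947368421 197.05263157894737 [574.9219759  131.63822572 151.19352832]
```

arm_command:
  moves:
    - {"dx": 0.0,"dy": 0,"dz": 0.02,"twist": 0,"jaw": 130}
    - {"dx": 0.0,"dy": 0,"dz": 0.04,"twist": 0,"jaw": 130}
    - {"dx": 0,"dy": 0,"dz": 0.051,"twist": 0,"jaw": 130}
    - {"dx": 0,"dy": 0,"dz": 0.051,"twist": 0,"jaw": 130}

```text
time_s: 37.5
tcp_pos: [579.0, 54.1, 194.2]
ee_rot: [0.713, 0.701, 0.0, 0.006]
force: [-0.1, 0.0, -0.2]
finger_gap: 43.7
```

```bash
python3 - <<'E'
from h import *
tilt(1)
go(578.5,54,195,89)
E
```

```text
beam slope, base slope, n, ymin,ymax, z@pivot, sd, ntip, tip xyz, base z
[[2.150000e-02 5.000000e-04 7.570000e+02 7.127010e+01 1.212315e+02
  1.574293e+02 6.903000e-01 3.710000e+02 5.814428e+02 1.322187e+02
  1.573556e+02 1.512440e+01]]
t 37.55 tcp [579.5  54.3 194.9] psi 89.1 -> d [-0.0003 -0.001  -0.0001] twist 0.001 q [ 0.13  0.73 -0.54  1.74  0.51  0.81 -0.67] F [-0.3 -0.   0.5] gap 43.2181802263945
```

arm_command:
  moves:
    - {"dx": 0,"dy": -0.0005,"dz": 0,"twist": 0,"jaw": 255}
    - {"dx": 0,"dy": -0.0005,"dz": 0,"twist": 0,"jaw": 255}
    - {"dx": 0,"dy": -0.0005,"dz": 0,"twist": 0,"jaw": 255}
    - {"dx": 0,"dy": -0.0005,"dz": 0,"twist": 0,"jaw": 255}
    - {"dx": 0.002,"dy": -0.0005,"dz": 0,"twist": 0,"jaw": 255}
    - {"dx": 0.004,"dy": -0.0005,"dz": 0.001,"twist": 0,"jaw": 255}
    - {"dx": 0.004,"dy": -0.0005,"dz": 0.002,"twist": 0,"jaw": 255}
    - {"dx": 0.004,"dy": -0.0005,"dz": 0.002,"twist": 0,"jaw": 255}

```text
time_s: 38.55
tcp_pos: [579.7, 58.4, 193.1]
ee_rot: [0.713, 0.701, 0.001, 0.007]
force: [3.6, -0.5, 0.4]
finger_gap: 17.7
```

arm_command:
  moves:
    - {"dx": 0,"dy": 0,"dz": 0,"twist": 0,"jaw": 130}
    - {"dx": 0,"dy": 0,"dz": 0,"twist": 0,"jaw": 130}
    - {"dx": 0,"dy": 0,"dz": 0,"twist": 0,"jaw": 130}
    - {"dx": 0,"dy": 0,"dz": -0.02,"twist": 0,"jaw": 130}
    - {"dx": 0,"dy": 0,"dz": -0.045,"twist": 0,"jaw": 130}
    - {"dx": 0,"dy": 0,"dz": -0.052,"twist": 0,"jaw": 130}
    - {"dx": 0,"dy": 0,"dz": -0.052,"twist": 0,"jaw": 130}
    - {"dx": 0,"dy": 0,"dz": -0.052,"twist": 0,"jaw": 130}

```text
time_s: 39.55
tcp_pos: [578.5, 58.6, 244.1]
ee_rot: [0.713, 0.701, 0.001, 0.006]
force: [0.1, -0.3, -0.3]
finger_gap: 43.7
```

arm_command:
  moves:
    - {"dx": 0,"dy": 0,"dz": 0,"twist": 0,"jaw": 130}
    - {"dx": 0,"dy": 0,"dz": 0,"twist": 0,"jaw": 130}
    - {"dx": 0,"dy": 0,"dz": 0,"twist": 0,"jaw": 130}
    - {"dx": 0,"dy": 0,"dz": 0,"twist": 0,"jaw": 130}
    - {"dx": 0,"dy": 0,"dz": 0,"twist": 0,"jaw": 130}
    - {"dx": 0,"dy": 0,"dz": 0,"twist": 0,"jaw": 130}
    - {"dx": 0,"dy": 0,"dz": 0,"twist": 0,"jaw": 130}
    - {"dx": 0,"dy": 0,"dz": 0,"twist": 0,"jaw": 130}

```text
time_s: 40.55
tcp_pos: [578.5, 58.5, 244.1]
ee_rot: [0.713, 0.701, 0.001, 0.006]
force: [0.7, 0.2, 0.3]
finger_gap: 43.4
```

```bash
python3 - <<'E'
from h import *
tilt(3)
go(578.5,54,195,89)
c=vision.capture("scene");cv2.imwrite("pics/c33.png",cv2.resize(c["img"][160:260,170:270,::-1],None,fx=6,fy=6,interpolation=cv2.INTER_CUBIC))
E
```

```text
beam slope, base slope, n, ymin,ymax, z@pivot, sd, ntip, tip xyz, base z
[[9.200000e-03 9.000000e-04 4.230000e+02 7.580440e+01 1.211108e+02
  1.566459e+02 1.171400e+00 2.200000e+02 5.813992e+02 1.324184e+02
  1.541787e+02 1.516320e+01]
 [4.600000e-03 6.000000e-04 4.110000e+02 7.593500e+01 1.211157e+02
  1.573236e+02 7.737000e-01 2.230000e+02 5.816095e+02 1.317391e+02
  1.541670e+02 1.513670e+01]
 [1.120000e-02 4.000000e-04 4.230000e+02 7.561620e+01 1.216892e+02
  1.564123e+02 1.451200e+00 2.240000e+02 5.813841e+02 1.320798e+02
  1.542619e+02 1.514760e+01]]
t 40.7 tcp [578.5  58.5 244.1] psi 89.1 -> d [-0.0041 -0.0004  0.0491] twist 0.001 q [ 0.15  0.67 -0.58  1.69  0.46  0.91 -0.63] F [-0.6  0.1 -0.4] gap 42.9887755927631
```

View pics/c33.png

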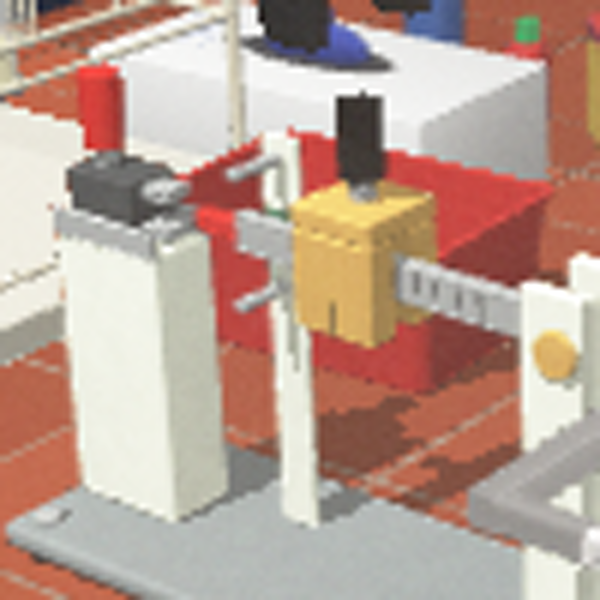

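```bash
cat >> h.py <<'E'
def tilt2(n=4):
    Z=[];B=[];TP=[];bins=np.arange(70,112,6)
    for _ in range(n):
        T=toolT();c=vision.capture("wrist");W=wcloud(c,T);z=W[...,2];H=hsv(c).astype(int)
        xb=W[...,0]-(578.3+0.017*(W[...,1]+43.6))
        br=(H[...,0]>14)&(H[...,0]<30)&(H[...,1]>110); br=cv2.dilate(br.astype(np.uint8),np.ones((9,9)))>0
        k=(abs(xb)<2.5)&(z>138)&(z<178)&~br&(H[...,1]<90)
        Z.append([np.median(z[k&(W[...,1]>=a)&(W[...,1]<a+6)]) if (k&(W[...,1]>=a)&(W[...,1]<a+6)).sum()>8 else np.nan for a in bins])
        q=(abs(z-16)<6)&(abs(W[...,0]-580)>20)&(abs(W[...,0]-580)<50)&(W[...,1]>20)&(W[...,1]<140)&(H[...,1]<60);B.append(z[q].mean())
        red=((H[...,0]<8)|(H[...,0]>172))&(H[...,1]>150)&(abs(xb)<4)&(z>138)&(z<185)&(W[...,1]>118)&(W[...,1]<150);TP.append(np.median(z[red]))
    Z=np.nanmean(np.array(Z),0);b=16-np.mean(B);t=(Z+b-158)/(bins+3+43.6)
    print("z",np.round(Z+b,2),"bias",round(b,2),"tilt",np.round(t,4),"med",np.nanmedian(t),"tip top z",np.mean(TP)+b)
E
python3 - <<'E'
from h import *
tilt2()
E
```

```text
z [   nan 158.65 158.72 158.85 158.75 158.98 159.06] bias 0.84 tilt [   nan 0.0053 0.0056 0.0063 0.0054 0.0067 0.0069] med 0.005942450406826633 tip top z 155.00207816012966h.py:90: RuntimeWarning: Mean of empty slice
  Z=np.nanmean(np.array(Z),0);b=16-np.mean(B);t=(Z+b-158)/(bins+3+43.6)
```

arm_command:
  moves:
    - {"dx": 0.0,"dy": 0,"dz": 0.02,"twist": 0,"jaw": 130}
    - {"dx": 0.0,"dy": 0,"dz": 0.04,"twist": 0,"jaw": 130}
    - {"dx": 0,"dy": 0,"dz": 0.051,"twist": 0,"jaw": 130}
    - {"dx": 0,"dy": 0,"dz": 0.051,"twist": 0,"jaw": 130}
    - {"dx": 0,"dy": 0,"dz": 0.051,"twist": 0,"jaw": 130}

```text
time_s: 41.58
tcp_pos: [579.4, 58.4, 193.7]
ee_rot: [0.713, 0.701, 0.001, 0.007]
force: [0.4, -0.0, 0.3]
finger_gap: 43.4
```

arm_command:
  moves:
    - {"dx": 0,"dy": -0.0005,"dz": 0,"twist": 0,"jaw": 255}
    - {"dx": 0,"dy": -0.0005,"dz": 0,"twist": 0,"jaw": 255}
    - {"dx": 0,"dy": -0.0005,"dz": 0,"twist": 0,"jaw": 255}
    - {"dx": 0,"dy": -0.0005,"dz": 0,"twist": 0,"jaw": 255}
    - {"dx": 0,"dy": -0.0005,"dz": 0,"twist": 0,"jaw": 255}
    - {"dx": 0.0013,"dy": -0.0005,"dz": 0.0005,"twist": 0,"jaw": 255}
    - {"dx": 0.0013,"dy": -0.0005,"dz": 0.0005,"twist": 0,"jaw": 255}
    - {"dx": 0.0013,"dy": -0.0005,"dz": 0.0005,"twist": 0,"jaw": 255}

```text
time_s: 42.58
tcp_pos: [579.7, 59.1, 193.3]
ee_rot: [0.713, 0.701, 0.001, 0.007]
force: [4.2, -2.4, -0.6]
finger_gap: 17.2
```

arm_command:
  moves:
    - {"dx": 0,"dy": 0,"dz": 0,"twist": 0,"jaw": 130}
    - {"dx": 0,"dy": 0,"dz": 0,"twist": 0,"jaw": 130}
    - {"dx": 0,"dy": 0,"dz": 0,"twist": 0,"jaw": 130}
    - {"dx": 0,"dy": 0,"dz": -0.02,"twist": 0,"jaw": 130}
    - {"dx": 0,"dy": 0,"dz": -0.045,"twist": 0,"jaw": 130}
    - {"dx": 0,"dy": 0,"dz": -0.052,"twist": 0,"jaw": 130}
    - {"dx": 0,"dy": 0,"dz": -0.052,"twist": 0,"jaw": 130}
    - {"dx": 0,"dy": 0,"dz": -0.052,"twist": 0,"jaw": 130}

```text
time_s: 43.58
tcp_pos: [578.4, 59.3, 244.3]
ee_rot: [0.713, 0.701, 0.001, 0.007]
force: [0.5, 0.7, -0.1]
finger_gap: 43.3
```

arm_command:
  moves:
    - {"dx": 0,"dy": 0,"dz": 0,"twist": 0,"jaw": 130}
    - {"dx": 0,"dy": 0,"dz": 0,"twist": 0,"jaw": 130}
    - {"dx": 0,"dy": 0,"dz": 0,"twist": 0,"jaw": 130}
    - {"dx": 0,"dy": 0,"dz": 0,"twist": 0,"jaw": 130}
    - {"dx": 0,"dy": 0,"dz": 0,"twist": 0,"jaw": 130}
    - {"dx": 0,"dy": 0,"dz": 0,"twist": 0,"jaw": 130}
    - {"dx": 0,"dy": 0,"dz": 0,"twist": 0,"jaw": 130}
    - {"dx": 0,"dy": 0,"dz": 0,"twist": 0,"jaw": 130}

```text
time_s: 44.58
tcp_pos: [578.4, 59.2, 244.3]
ee_rot: [0.713, 0.701, 0.001, 0.007]
force: [-0.1, 0.3, 0.4]
finger_gap: 43.2
```

```bash
python3 - <<'E' 2>/dev/null
from h import *
tilt2(5)
c,T,W=wshot("w40");z=W[...,2]
k=(z>196)&(z<208)&(abs(W[...,0]-582)<9)&(W[...,1]>180)&(W[...,1]<206);print("lock knob top",W[k].mean(0),k.sum())
go(578.5,54,195,89)
E
```

```text
z [   nan 158.54 158.62 158.6  158.64 158.73 158.85] bias 0.86 tilt [   nan 0.0044 0.0048 0.0044 0.0045 0.005  0.0055] med 0.004666120355848017 tip top z 154.83048363516866
lock knob top [581.95123458 192.65453342 200.77960272] 688
t 44.875 tcp [578.4  59.2 244.3] psi 89.0 -> d [-0.0048 -0.0004  0.0494] twist 0.001 q [ 0.15  0.67 -0.58  1.69  0.46  0.91 -0.63] F [0.6 0.1 0.3] gap 43.30943826785483
```

arm_command:
  moves:
    - {"dx": 0.0,"dy": 0,"dz": 0.02,"twist": 0,"jaw": 130}
    - {"dx": 0.0,"dy": 0,"dz": 0.04,"twist": 0,"jaw": 130}
    - {"dx": 0,"dy": 0,"dz": 0.051,"twist": 0,"jaw": 130}
    - {"dx": 0,"dy": 0,"dz": 0.051,"twist": 0,"jaw": 130}
    - {"dx": 0,"dy": 0,"dz": 0.051,"twist": 0,"jaw": 130}

```text
time_s: 45.5
tcp_pos: [579.4, 59.0, 194.0]
ee_rot: [0.713, 0.701, 0.001, 0.007]
force: [-0.7, 0.5, 0.2]
finger_gap: 43.4
```

arm_command:
  moves:
    - {"dx": 0,"dy": -0.001,"dz": 0,"twist": 0,"jaw": 255}
    - {"dx": 0,"dy": -0.001,"dz": 0,"twist": 0,"jaw": 255}
    - {"dx": 0,"dy": -0.001,"dz": 0,"twist": 0,"jaw": 255}
    - {"dx": 0,"dy": -0.001,"dz": 0,"twist": 0,"jaw": 255}
    - {"dx": 0,"dy": -0.001,"dz": 0,"twist": 0,"jaw": 255}
    - {"dx": 0.0019,"dy": -0.001,"dz": 0.0005,"twist": 0,"jaw": 255}
    - {"dx": 0.0019,"dy": -0.001,"dz": 0.0005,"twist": 0,"jaw": 255}
    - {"dx": 0.0019,"dy": -0.001,"dz": 0.0005,"twist": 0,"jaw": 255}

```text
time_s: 46.5
tcp_pos: [579.7, 60.3, 193.6]
ee_rot: [0.713, 0.701, 0.002, 0.008]
force: [5.0, -1.7, -1.2]
finger_gap: 17.2
```

arm_command:
  moves:
    - {"dx": 0,"dy": 0,"dz": 0,"twist": 0,"jaw": 130}
    - {"dx": 0,"dy": 0,"dz": 0,"twist": 0,"jaw": 130}
    - {"dx": 0,"dy": 0,"dz": 0,"twist": 0,"jaw": 130}
    - {"dx": 0,"dy": 0,"dz": -0.02,"twist": 0,"jaw": 130}
    - {"dx": 0,"dy": 0,"dz": -0.045,"twist": 0,"jaw": 130}
    - {"dx": 0,"dy": 0,"dz": -0.052,"twist": 0,"jaw": 130}
    - {"dx": 0,"dy": 0,"dz": -0.052,"twist": 0,"jaw": 130}
    - {"dx": 0,"dy": 0,"dz": -0.052,"twist": 0,"jaw": 130}

```text
time_s: 47.5
tcp_pos: [578.3, 60.5, 244.7]
ee_rot: [0.713, 0.701, 0.001, 0.008]
force: [0.1, -0.7, 0.2]
finger_gap: 43.0
```

arm_command:
  moves:
    - {"dx": 0,"dy": 0,"dz": 0,"twist": 0,"jaw": 130}
    - {"dx": 0,"dy": 0,"dz": 0,"twist": 0,"jaw": 130}
    - {"dx": 0,"dy": 0,"dz": 0,"twist": 0,"jaw": 130}
    - {"dx": 0,"dy": 0,"dz": 0,"twist": 0,"jaw": 130}
    - {"dx": 0,"dy": 0,"dz": 0,"twist": 0,"jaw": 130}
    - {"dx": 0,"dy": 0,"dz": 0,"twist": 0,"jaw": 130}
    - {"dx": 0,"dy": 0,"dz": 0,"twist": 0,"jaw": 130}
    - {"dx": 0,"dy": 0,"dz": 0,"twist": 0,"jaw": 130}

```text
time_s: 48.5
tcp_pos: [578.3, 60.4, 244.7]
ee_rot: [0.713, 0.701, 0.001, 0.008]
force: [1.0, -0.3, -0.2]
finger_gap: 43.5
```

```bash
python3 - <<'E' 2>/dev/null
from h import *
tilt2(5)
go(578.5,-80,320,89)
E
```

```text
z [   nan 158.13 158.07 158.11 158.09 158.23 158.25] bias 0.85 tilt [   nan 0.0011 0.0005 0.0008 0.0006 0.0015 0.0016] med 0.0009477396551148036 tip top z 154.25678581064105
t 48.75 tcp [578.3  60.4 244.7] psi 89.0 -> d [-0.1411  0.0035 -0.074 ] twist -0.0 q [ 0.14  0.67 -0.58  1.69  0.46  0.91 -0.64] F [0.4 0.1 0.7] gap 43.221426688058195
```

arm_command:
  moves:
    - {"dx": 0,"dy": 0,"dz": -0.04,"twist": 0,"jaw": 130}
    - {"dx": -0.04,"dy": 0,"dz": -0.08,"twist": 0,"jaw": 130}
    - {"dx": -0.09,"dy": 0,"dz": -0.1,"twist": 0,"jaw": 130}
    - {"dx": -0.125,"dy": 0.0,"dz": -0.1,"twist": 0,"jaw": 130}
    - {"dx": -0.125,"dy": 0.0,"dz": -0.1,"twist": 0,"jaw": 130}
    - {"dx": -0.125,"dy": 0.0,"dz": -0.1,"twist": 0,"jaw": 130}
    - {"dx": -0.125,"dy": 0.0,"dz": -0.1,"twist": 0,"jaw": 130}

```text
time_s: 49.62
tcp_pos: [574.9, -61.6, 345.8]
ee_rot: [0.712, 0.702, 0.001, 0.007]
force: [-0.3, -0.3, 0.4]
finger_gap: 43.2
```

```bash
python3 - <<'E' 2>/dev/null
from h import *
tilt2(4)
ZB=[];
for i in range(4):
    c,T,W=wshot("w44");z=W[...,2];x=W[...,0];y=W[...,1];H=hsv(c).astype(int)
    xb=x-(578.3+0.017*(y+43.6)); yb=y-(-143.6-0.017*(x-577))
    k=(abs(yb)<5)&(z>140)&(z<165)&(abs(x-577)<115)&(H[...,1]<60)
    # top ridge of rod: per column bins max percentile
    rr=[np.percentile(z[k&(abs(yb)<1.5)&(x>a)&(x<a+14)],50) for a in (524,538,552,580,594,608) if (k&(abs(yb)<1.5)&(x>a)&(x<a+14)).sum()>5]
    m=(abs(xb)<2.5)&(y<-64)&(y>-92)&(z>140)&(z<175)
    q=(abs(z-16)<6)&(abs(x-580)>20)&(abs(x-580)<50)&(y>-20)&(y<140)&(H[...,1]<60)
    cross=(abs(y+97.6)<3)&(abs(x-577)>20)&(abs(x-577)<80)&(z>135)&(z<175)
    col=(z>166)&(z<178)&(abs(y+43)<20)&(abs(xb)<20)
    ZB.append((np.mean(rr),np.median(z[m]),m.sum(),z[q].mean(),np.median(z[cross]),np.median(z[col])))
print("rod, beam inner, n, base, cross, column top");print(np.round(np.mean(ZB,0),2))
c=vision.capture("scene");W=cloud(c);H=hsv(c).astype(int)
m=((H[...,0]<6)|(H[...,0]>172))&(H[...,1]>140)&(abs(W[...,0]-578)<14)&(W[...,1]>110)&(W[...,1]<160)&(W[...,2]>125)&(W[...,2]<175)
v,u=np.nonzero(m);print("scene tip",m.sum(),u.mean(),v.mean(),W[m].mean(0))
cv2.imwrite("pics/c44.png",cv2.resize(c["img"][150:310,170:370,::-1],None,fx=3.5,fy=3.5,interpolation=cv2.INTER_CUBIC))
go(0,0,0,89)
E
```

```text
z [   nan    nan 158.32 158.05 158.1  158.12 158.28] bias 0.85 tilt [   nan    nan 0.0025 0.0004 0.0007 0.0008 0.0018] med 0.0008095214562726922 tip top z 154.08913693484385
rod, beam inner, n, base, cross, column top
[153.05 157.07 125.25  15.16 155.77 170.78]
scene tip 25 205.68 196.92 [576.03484558 131.02160898 151.29861186]
t 50.075 tcp [574.9 -63.5 345.8] psi 89.0 -> d [ 0.0567 -0.5801  0.3382] twist -0.0 q [ 0.39  0.56 -0.64  1.56  0.37  1.13 -0.34] F [-0.  -0.3 -0.3] gap 43.39970031765529
```

View pics/w44.png

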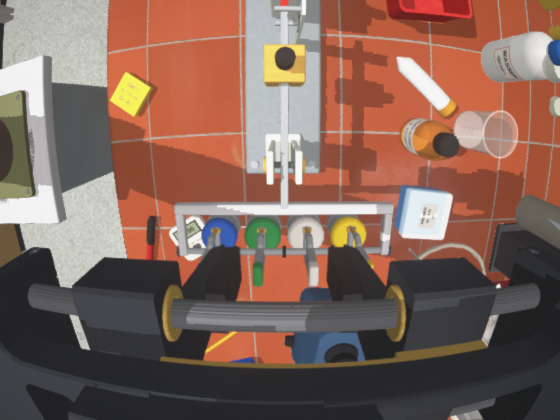

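View pics/c44.png

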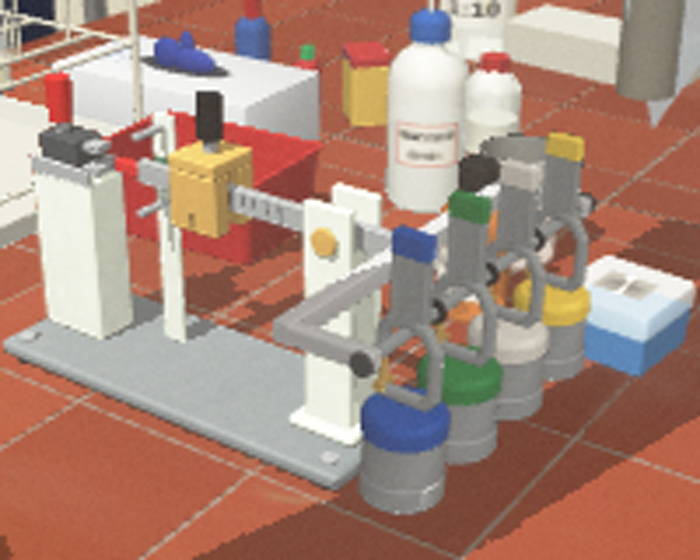

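```bash
python3 - <<'E' 2>/dev/null
from h import *
for src in("wrist","scene"):
    if src=="wrist": c,T,W=wshot("w45")
    else: c=vision.capture("scene");W=cloud(c)
    H=hsv(c).astype(int);z=W[...,2]
    m=(H[...,0]>8)&(H[...,0]<28)&(H[...,1]>70)&(z>104)&(z<146)&(W[...,1]>-165)&(W[...,1]<-105)&(W[...,0]>460)&(W[...,0]<700)
    nl,lab,st,ce=cv2.connectedComponentsWithStats(m.astype(np.uint8),connectivity=8)
    for i in range(1,nl):
        if st[i,4]>3: p=W[lab==i];print(src,st[i,4],np.round(ce[i]),np.round(p.min(0)),np.round(p.max(0)))
c=vision.capture("scene");cv2.imwrite("pics/c45.png",cv2.resize(c["img"][215:275,265:345,::-1],None,fx=9,fy=9,interpolation=cv2.INTER_CUBIC))
E
```

```text
wrist 463 [347. 232.] [ 640. -158.  104.] [ 682. -123.  143.]
wrist 43 [261. 230.] [ 544. -133.  113.] [ 554. -126.  131.]
wrist 45 [307. 230.] [ 601. -137.  106.] [ 611. -126.  133.]
wrist 41 [216. 231.] [ 488. -130.  113.] [ 498. -126.  133.]
wrist 14 [354. 242.] [ 665. -159.  105.] [ 669. -146.  113.]
scene 23 [320. 231.] [ 601. -159.  105.] [ 660. -127.  125.]
scene 6 [310. 233.] [ 570. -147.  117.] [ 609. -132.  145.]
scene 51 [330. 234.] [ 638. -165.  104.] [ 671. -142.  109.]
scene 15 [296. 244.] [ 516. -147.  116.] [ 553. -128.  145.]
scene 31 [279. 257.] [ 483. -134.  114.] [ 497. -127.  133.]
```

View pics/c45.png

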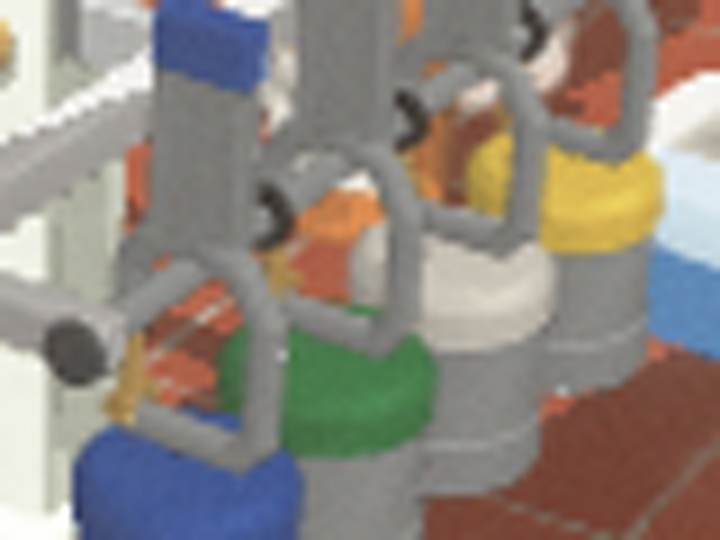

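```bash
python3 - <<'E' 2>/dev/null
from h import *
c,T,W=wshot("w46");H=hsv(c).astype(int);z=W[...,2]
m=(H[...,0]>8)&(H[...,0]<=21)&(H[...,1]>70)&(z>112)&(z<146)&(W[...,1]>-160)&(W[...,1]<-105)&(W[...,0]>640)&(W[...,0]<700)
p=W[m];print(m.sum(),np.round(np.percentile(p,[5,50,95],axis=0)))
cv2.imwrite("pics/w46c.png",cv2.resize(c["img"][195:290,180:400,::-1],None,fx=3.6,fy=3.6,interpolation=cv2.INTER_CUBIC))
tilt2(3)
c=vision.capture("side");W=cloud(c);cv2.imwrite("pics/s46.png",c["img"][:,:,::-1])
E
```

```text
43 [[ 656. -132.  113.]
 [ 660. -129.  119.]
 [ 666. -128.  129.]]
z [   nan    nan    nan 158.29 158.06 158.25 158.13] bias 0.83 tilt [   nan    nan    nan 0.0021 0.0004 0.0017 0.0008] med 0.0012704326120695929 tip top z 154.05189112827566
```

View pics/w46c.png

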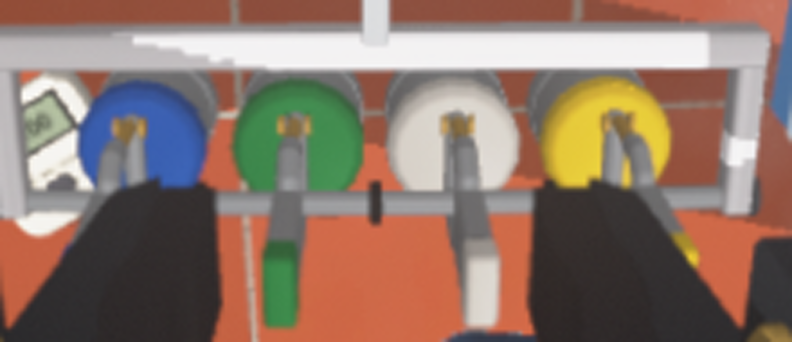

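View pics/s46.png

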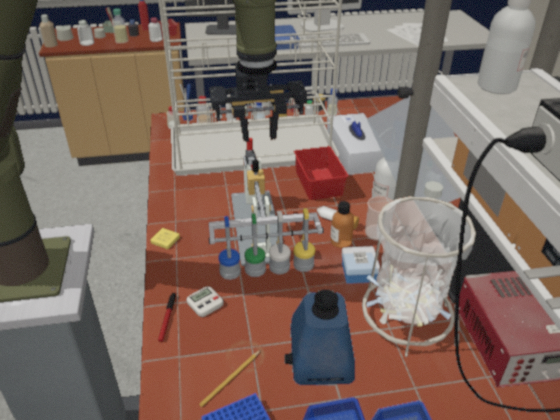

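All four gates are shut, the beam is level and the gripper is clear of everything. Handing in.

```bash
python3 -c "
from rig import manip
print(manip.read_state()['time_s'], manip.job_done())"
```

```text
the job is handed in; nothing more can be done
50.475 None
```

I hung all four canisters (blue, green, white, yellow) on the load bar with the beam locked. Then I drew the red lock knob back and slid the poise out in small steps until the beam stayed level by itself. I handed in at 50.5 s with the gripper clear of everything.

Last checks:
- **Gates:** all four brass gates read in the shut position, at the mouth plane with z about 113–133 mm.
- **Level:** the beam tilt is about 0.001 rad by wrist depth, so the red tip sits within about 0.2 mm of level. The load-bar height and the beam slope across the pivot agree with this. I did not read the tip directly against the green mark.
- **Rest of the bench:** the side view shows nothing disturbed.

One reading disagreed slightly: the arm measured 25.2 mm of lock travel, with the force rising at the end as if at the stop, while the camera gave about 24 mm. Both are well past the 15 mm where the fork lets go.

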